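# Put the vent panels back on the sloping stock shelf

## Robot

A 6-joint arm with a two-finger parallel gripper is mounted at the origin on the work surface. World frame = base frame: x ahead of the robot, y to its left, z up, the work surface at z = 0. Lengths are in m, angles in rad, forces in N, time in s.
With the tool pointing down it reaches from about 0.225 to 0.725 m from the base axis. Payload 3.1 kg.
Tool frame: the origin (TCP) lies midway between the tips of the shut fingers; the grasp point (between the pads) lies 19 mm behind it; x points along the fingers, z is the direction in which the jaws open and shut, and the axes are right-handed (so a half turn about x gives the same grasp; the last joint's range is limited). The gripper opens to 85 mm and grips with 20 to 120 N. Pads are 22 mm wide; open, the fingers measure 114 mm over their backs; the gripper's body (76 mm by 85 mm) begins 54 mm behind the grasp point. The pads swing forward as they close: fully open they stand 13 mm farther back than shut.
Start: joints at [1.093, 0.048, 0.099, 1.622, 0, 1.443], TCP at [0.18, 0.493, 0.231] pointing down, gripper open.
Joint ranges: [-2.91, 2.91], [-0.99, 1.94], [-1.21, 1.42], [-2.12, 2.29], [-1.49, 1.47], [-3.14, 3.14]. Speed limits (rad/s): [2.79, 2.79, 3.14, 3.14, 3.14, 3.14].

## Interface

Orientations are given as a unit quaternion [w, x, y, z].
In Python, from cell import telemetry, viewer, job gives the robot as it stands.
- The arm moves only by the tool jog_arm, never from a script. Its arguments are lists of equal length, an entry for each row: "translation": the shift along the tool's x, y, z in units of 60 cm (1.0 is 60 cm), a list of three; "rotation": the turn, a rotation vector about the tool's x, y, z in units of 2 pi rad (1.0 is 2 pi rad), a list of three. In form: {"translation": [[tx, ty, tz], ...], "rotation": [[wx, wy, wz], ...]}. A call has 1 to 5 rows; each row shifts and turns the commanded pose from where the row before left it, along the tool's axes as they then stand; what a row does not reach is not made up. A row lasts 1/12 s, in which the tool goes at most 41.7 mm and 7.16 degrees, less where a joint would pass 70% of its speed; a pose out of reach is approached as far as the arm can. A call with a number of a shift or a turn outside -1 to 1 is refused whole. A call with a gripper value outside its range is refused whole. "grip" is the closure, from -1 (fully open) to 1 (shut), so that 0 is half open, set as the call begins (left out, the last holds). The fingers move at their own pace and stop on an object; "squeeze" is the grip in N (left out, the last holds). Time passes only in rows, so rows that do not move let the fingers close. It gives the time, the measured TCP pose, the force and the opening at its end, in the units of the state.
- telemetry.observe(): the state, without advancing time (a new reading comes with each control period).
- viewer.read_camera(name): name is "side" or "top" or "wrist"; returns a dict with "color" (420x560x3 uint8, red, green, blue), "fov_y" (degrees; the focal length in pixels is half the picture's height over the tangent of half this angle, whatever the lens; pixels are square), "cx", "cy" (the principal point, pixels), "D" ([k1, k2, p1, p2, k3] as OpenCV has them; the pictures are not rectified), "pose" (4x4, takes a point from camera to world coordinates). Camera axes: x right, y down, z forward; pixel columns grow to the right and rows downward; lengths in m; the calibration is good to about 2 mm. A picture is of the moment at which its call begins. There is no depth.
- job.finish_job(): hands the job in, once; it reports no verdict.
Trained networks look in a picture, given as the dict that the camera call returned (one of the last four; its "shot" number tells which), for a name from the list of things; names that differ only in an ending like _2 or _b are one class to them, and where a whole thing is asked for, a point or a joint stands for the part that bears it (a point fixed in the world has none). Each returns a list of dicts, best first, with "p" (0 to 1); they miss things now and then, are a little off and sometimes report something else, mostly with a low value. They report only what shows in the picture. A call takes as long as a camera call. They do not tell look-alikes from the thing itself.
- viewer.look_for(name, picture): "location" ([column, row] in pixels, amid what is visible of it).
- viewer.outline_of(name, picture): "region" (420x560 bool, what is visible of it) and "location" ([column, row] in pixels, amid what is visible of it).
- viewer.mark_of(name, picture): "location" ([column, row] in pixels: a listed point, or the origin of a listed thing).
The state is a dict: "t": time; "joints": joint angles; "joint_vel": joint speeds; "joint_efforts": joint torques, N m; "position": TCP position; "orientation": TCP orientation; "contact_force": force on the tool from outside, world axes, zero at the start; "ft_torque": the same for the moment, N m; "width": finger opening in m.
Only numpy, scipy, OpenCV 4.12 (cv2) and the standard library are available. Lean on these libraries where they do the work, as an engineer would, in place of code of your own. Each camera call takes 0.05 s, during which the arm holds its last target.

## Task

Stack the two loose mesh vent panels on the sloping shelf: the long one flat on the boards and the short one flat on top of it, each lying across the slope, centred, with its long edge fully home against both steel stop tabs. Set each panel down by hand, do not let it drop or tumble, and leave everything else on the bench where it is.

Things in the scene. Friction and masses are not known exactly. Their poses are not given: they have to be found in the camera images.
- long_panel_centre (a point): long vent panel, a light timber frame (rails 11 mm wide) round wire mesh, 160 x 62 x 16 mm, about 0.18 kg, starts lying flat on the table; this point is its centre, half-way up. x runs along its length, y across its width, z through its thickness. It can be gripped across its 62 mm width by the middle of its two long rails.
- short_panel_centre (a point): short vent panel, of the same make, 116 x 62 x 16 mm, about 0.13 kg, starts lying flat on the table; this point is its centre, half-way up; same axes as the long one
- stop (a point): point on the deck of the sloping shelf at the foot of its stop tabs, midway between them, 60 mm above the table, in the plane of the tab faces. x points down the slope into the tabs, y across the slope, z square out of the deck. A panel that is home has its centre at x = -31 mm, y = 0, and z = 8 mm (on the deck) or 24 mm (on the other panel), its length along y.
- deck_mid (a point): middle of the deck surface of the fixed dark timber shelf, 100 mm up the slope from the stop point, same axes. The plane deck, 240 mm wide (y) and 200 mm long, falls away from the robot at 28 degrees. Timber on timber grips: a panel set down short of the tabs stays there and can be slid down to them.
- tab_left (a point): left of the two upright steel stop tabs at the deck's low end: square to the deck, 34 mm wide (y), 4 mm thick, 44 mm high; this point is the centre of the face that panels rest against, same axes as the stop point. The gap between the tabs, 70 mm wide, is open down to the deck: a finger on a panel's low edge can pass through it.
- tab_right (a point): right stop tab, like the left one; the tabs' centres are 104 mm apart
- pot: bystander: small clear pot with white lid, 40 mm diameter, 45 mm high, stands between the two panels; origin at the centre of its underside
- bottle: bystander: white bottle with black cap, 68 mm diameter, 170 mm high; origin at the centre of its underside
- jar: bystander: glass jar with metal lid, 76 mm diameter, 90 mm high; origin at the centre of its underside
- brush: bystander: flat hand brush lying on the table, 200 mm long along its x, 42 mm wide, 20 mm high; origin at the middle of its underside
- sieve: bystander: round steel hand sieve lying flat, hoop 130 mm across and 30 mm high, wooden handle reaching 175 mm from the hoop's centre along its x; origin at the centre of the hoop's underside
- scoop: bystander: aluminium scoop with wooden handle lying on the table, about 185 mm long along its x, 32 mm high; origin under the back of its blade
Not all that is in view belongs to the job. Leave any black, blue or turquoise look-alike of the part that bears long_panel_centre alone.

How it is judged:
By the outcome, as a careful person would: the job done as asked, in the order asked, and still so for the second after the job is handed in, with the robot touching nothing.
It also fails if it takes over 59 s, if anything falls off the work surface, if the arm or the gripper's body presses on something with over 40 N, if the wrist force passes 120 N, or if a joint passes its speed limit or range.

## Working session

There is one attempt and no reset: what is moved stays moved. The work goes in short steps, Python scripts to look and compute and a tool call to move; the robot and the scene stay as the last step left them, time stands still between calls to the robot, and variables do not carry over. Pictures are saved under pics/ and viewed, and the job is handed in when it is done.

Besides the shell and the picture viewer there is one more tool, called after "Request:" by a JSON object that holds its "api" and its "payload", one argument or row to a line. jog_arm: Moves the arm, as the interface text tells. Its arguments: {"type":"object","properties":{"translation":{"type":"array"},"rotation":{"type":"array"},"grip":{"type":"number"},"squeeze":{"type":"number"}},"required":["translation","rotation"]}

```bash
ls -la; mkdir -p pics; python3 - <<'E'
from cell import telemetry, viewer, job
import cv2,pickle
s=telemetry.observe(); print(s)
for n in ["side","top"]:
    p=viewer.read_camera(n); cv2.imwrite(f"pics/{n}0.png",p["color"][:,:,::-1]); pickle.dump(p,open(f"{n}0.pkl","wb"))
    print(n,p["fov_y"],p["cx"],p["cy"],p["D"],p["pose"],p["shot"])
    for nm in ["long_panel_centre","short_panel_centre","stop","deck_mid","tab_left","tab_right","pot","bottle","jar","brush","sieve","scoop"]:
        print(nm,[(d["location"],round(d["p"],2)) for d in viewer.mark_of(nm,p)][:4])
E
```

```text
total 12
drwxr-xr-x  3 agent agent 4096 Dec  7 05:43 .
drwxr-xr-x 23 root  root  4096 Dec  7 05:43 ..
drwxr-xr-x  2 agent agent 4096 Dec  7 05:43 pics
{'t': 0.0, 'joints': array([ 1.09318806e+00,  4.87073811e-02,  9.76052089e-02,  1.62200932e+00,
       -6.25906574e-06,  1.44300417e+00]), 'joint_vel': array([ 8.66876439e-05, -1.86416281e-03,  8.10643531e-04,  1.34569562e-04,
       -2.38309909e-03, -6.88529938e-04]), 'joint_efforts': array([-3.53257628e-04, -3.38788283e+01,  3.20012963e+01,  2.04971584e-02,
       -1.10991828e-04,  9.31330533e-06]), 'position': array([0.17965723, 0.49265288, 0.23014342]), 'orientation': array([ 0.57865569, -0.4057441 ,  0.58010367,  0.4049803 ]), 'contact_force': array([-1.38258839,  0.33777717, -0.313396  ]), 'ft_torque': array([-0.02495032, -0.00728211, -0.09152228]), 'width': 0.08493602639361625}
side 55.999590199274536 278.93132534134986 209.3645529905428 [-0.11439107  0.          0.          0.          0.        ] [[ 0.83664173 -0.38425451  0.39035763 -0.02936422]
 [-0.54774476 -0.58364606  0.59944387 -0.85514968]
 [-0.00250832 -0.71533611 -0.6
[... 842 characters left out ...]
3]
 [ 0.00361309 -0.03962805 -0.99920797  1.69808905]
 [ 0.          0.          0.          1.        ]] 2
long_panel_centre [([182.0, 266.7], 0.97), ([386.2, 279.9], 0.94), ([328.8, 249.2], 0.86), ([317.9, 185.1], 0.59)]
short_panel_centre [([386.8, 203.9], 0.93)]
stop [([224.0, 166.2], 0.67)]
deck_mid [([229.2, 191.8], 0.83), ([235.3, 159.3], 0.59)]
tab_left [([204.3, 168.6], 0.66)]
tab_right [([237.3, 159.3], 0.74), ([98.7, 210.7], 0.28)]
pot [([236.7, 161.8], 0.72), ([354.6, 177.5], 0.5), ([318.6, 188.2], 0.29)]
bottle [([455.2, 207.2], 0.86)]
jar [([304.4, 123.3], 0.92)]
brush [([135.7, 188.9], 0.57)]
sieve [([362.9, 121.6], 0.82)]
scoop [([100.5, 209.0], 0.55), ([303.4, 121.9], 0.29)]
```

```bash
python3 - <<'E'
import cv2,pickle
for n in ["side","top"]:
    c=pickle.load(open(n+"0.pkl","rb"))["color"]
    r=c[80:370,60:500]if n=="top" else c[100:400,120:520]
    cv2.imwrite(f"pics/{n}0c.png",cv2.resize(r,None,fx=1.8,fy=1.8,interpolation=cv2.INTER_CUBIC)[:,:,::-1])
E
```

```text
(no output)
```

View pics/top0c.png

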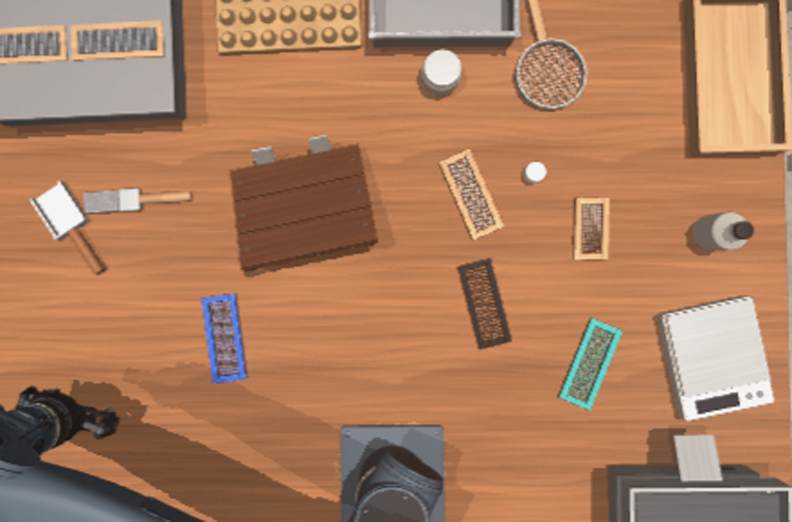

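View pics/side0c.png

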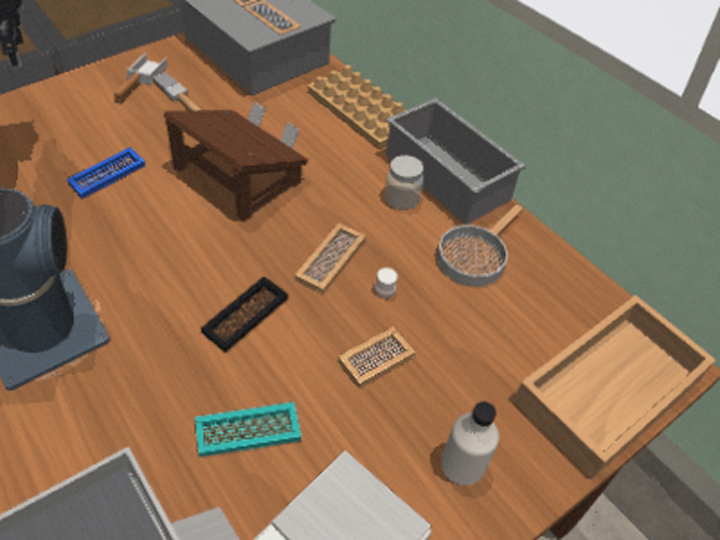

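```bash
cat > h.py <<'E'
import numpy as np,cv2,pickle
from scipy.spatial.transform import Rotation as R
def K(p):
    f=p["color"].shape[0]/2/np.tan(np.radians(p["fov_y"])/2)
    return np.array([[f,0,p["cx"]],[0,f,p["cy"]],[0,0,1.]])
def proj(p,X):
    T=np.linalg.inv(p["pose"]); X=np.atleast_2d(X)
    r,_=cv2.Rodrigues(T[:3,:3]); return cv2.projectPoints(X.astype(float),r,T[:3,3],K(p),np.array(p["D"]))[0][:,0]
def ray(p,uv):
    u=cv2.undistortPoints(np.array(uv,float).reshape(-1,1,2),K(p),np.array(p["D"]))[:,0]
    d=np.c_[u,np.ones(len(u))]@p["pose"][:3,:3].T
    return p["pose"][:3,3],d
def onz(p,uv,z):
    o,d=ray(p,uv); return o+d*((z-o[2])/d[:,2])[:,None]
def save(p,name): 
    cv2.imwrite(f"pics/{name}.png",p["color"][:,:,::-1]); pickle.dump(p,open(name+".pkl","wb"))
def load(name): return pickle.load(open(name+".pkl","rb"))
def crop(p,name,u0,v0,u1,v1,s,draw=None):
    c=p["color"].copy()
    r=cv2.resize(c[v0:v1,u0:u1],None,fx=s,fy=s,interpolation=cv2.INTER_CUBIC)
    if draw is not None:
        for poly in draw:
            q=((np.array(poly)-[u0,v0]+.5)*s).astype(int)
            cv2.polylines(r,[q],True,(0,255,0),1)
    cv2.imwrite(f"pics/{name}.png",r[:,:,::-1])
def qR(q): return R.from_quat([q[1],q[2],q[3],q[0]])
E
python3 - <<'E'
from cell import telemetry, viewer
from h import *
s=telemetry.observe(); print(qR(s["orientation"]).as_matrix())
t=viewer.read_camera("top"); sd=viewer.read_camera("side"); w=viewer.read_camera("wrist")
save(t,"t1");save(sd,"s1");save(w,"w1")
print(w["pose"],w["fov_y"],w["D"])
for p in (t,sd):
  for nm in ["long_panel_centre","short_panel_centre"]:
    for d in viewer.outline_of(nm,p):
        m=d["region"].astype(np.uint8); v,u=np.nonzero(m)
        col=p["color"][v,u].mean(0).astype(int)
        P=onz(p,np.c_[u,v],0.016 if 1 else 0)[:,:2]
        r=cv2.minAreaRect((P*1000).astype(np.float32))
        print(nm,d["p"],d["location"],col,np.round(r[0],1),np.round(r[1],1),round(r[2],1),len(u))
crop(t,"t1shelf",170,140,300,250,6)
crop(sd,"s1shelf",200,140,310,230,7)
E
```

```text
[[ 7.42261741e-06 -9.39432702e-01  3.42733422e-01]
 [ 2.77034457e-05  3.42733422e-01  9.39432702e-01]
 [-1.00000000e+00  2.52184722e-06  2.85695020e-05]]
[[ 3.41445640e-01  8.89033221e-01  3.05016076e-01  1.01841183e-01]
 [ 9.39901252e-01 -3.23213017e-01 -1.10086247e-01  5.22124680e-01]
 [ 7.14835304e-04  3.24273461e-01 -9.45963113e-01  3.73554902e-01]
 [ 0.00000000e+00  0.00000000e+00  0.00000000e+00  1.00000000e+00]] 63.80410766417192 [-0.01924494  0.          0.          0.          0.        ]
long_panel_centre 0.86 [385.0, 283.1] [111 157 141] [ 209.  -370.3] [ 68.7 162.7] 66.6 929
long_panel_centre 0.84 [331.6, 252.9] [103  75  60] [ 322.6 -175. ] [159.9  64.9] 14.7 757
long_panel_centre 0.66 [317.5, 190.3] [203 162 123] [ 526.7 -152.3] [159.3  64.6] 21.2 583
long_panel_centre 0.56 [181.4, 268.8] [103 117 181] [262.9 311.8] [159.   64.9] 8.4 591
short_panel_centre 0.83 [383.8, 202.8] [203 159 118] [ 463.1 -375.3] [ 70.9 115.2] 89.0 470
short_panel_centre 0.37 [304.5, 118.8] [201 193 185] [758.9 -95.1] [71.2 85.5] 89.4 451
long_panel_centre 0.82 [303.4, 246.1] [163 130 101] [ 523.5 -156.6] [169.   68.2] 22.9 705
long_panel_centre 0.79 [260.1, 271.2] [49 41 36] [ 323.3 -181.2] [160.5  72.2] 15.0 721
long_panel_centre 0.68 [259.9, 345.2] [ 54 146 139] [ 207.9 -376.1] [ 68.8 155.5] 64.7 709
long_panel_centre 0.66 [383.9, 349.3] [125 119 113] [ 485.5 -587.8] [151.1  68.9] 29.9 1002
long_panel_centre 0.55 [180.2, 194.2] [ 58  80 135] [262.9 304.9] [165.6  83.1] 10.1 568
short_panel_centre 0.96 [329.4, 294.5] [171 135 100] [ 458.9 -379.6] [ 68.4 119.5] 88.3 573
short_panel_centre 0.29 [341.8, 202.1] [136 130 122] [776.9 -71.5] [169.9  76.2] 49.0 526
```

View pics/t1shelf.png

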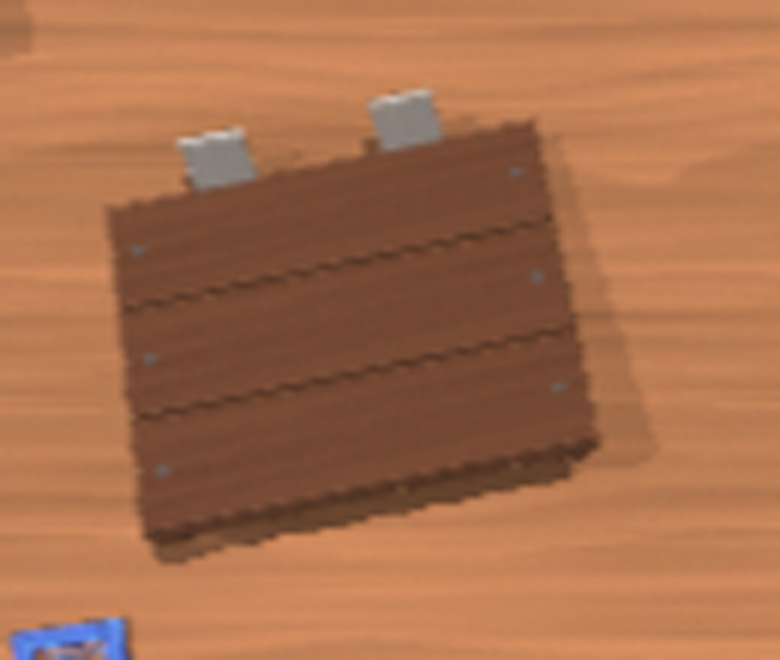

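View pics/s1shelf.png

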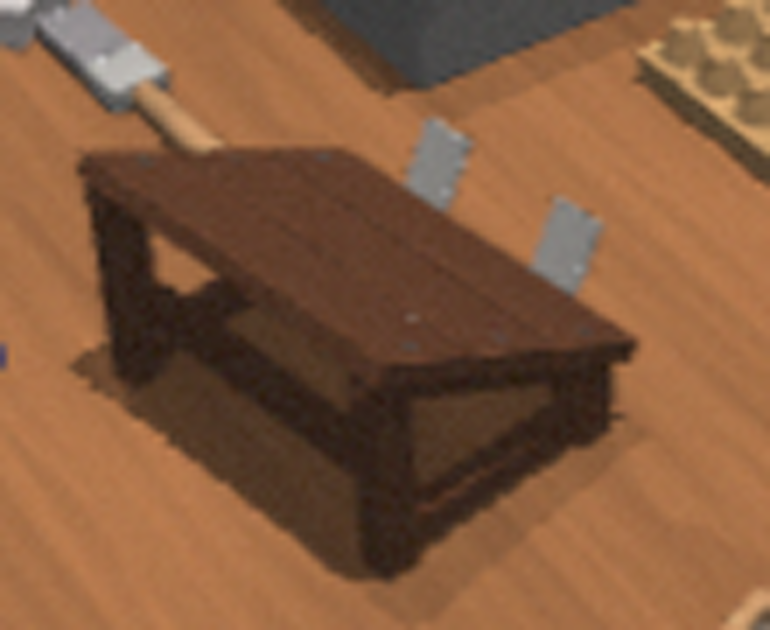

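View pics/w1.png

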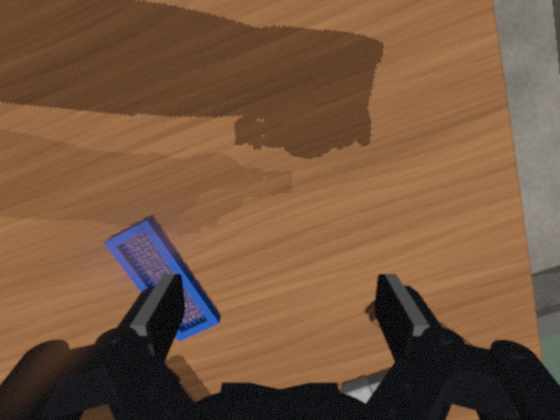

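```bash
cat >> h.py <<'E'
def shelfT(x,y,yaw,tilt=np.radians(28),z=.06):
    T=np.eye(4); T[:3,:3]=(R.from_euler('z',yaw)*R.from_euler('y',tilt)).as_matrix(); T[:3,3]=[x,y,z]; return T
def tf(T,P): return np.atleast_2d(P)@T[:3,:3].T+T[:3,3]
E
python3 - <<'E'
from h import *
from scipy.optimize import least_squares
M=np.array([[0,.12,0],[0,-.12,0],[-.2,-.12,0],[-.2,.12,0], [0,.069,0],[0,.035,0],[0,-.035,0],[0,-.069,0]])
t=load("t1"); s=load("s1")
ut=(np.array([[108,207],[536,122],[598,440],[148,540],[194,188],[257,180],[380,150],[442,140]])+.5)/6-.5+[170,140]
us=(np.array([[343,150],[633,345],[375,365],[82,160]])+.5)/7-.5+[200,140]
ft=lambda q:(proj(t,tf(shelfT(*q),M))-ut).ravel()
fs=lambda q:(proj(s,tf(shelfT(*q),M[:4]))-us).ravel()
q0=[.56,.16,.17]
for f in (ft,fs,lambda q:np.r_[ft(q),fs(q)]):
    r=least_squares(f,q0); print(np.round(r.x,4),np.round(r.fun.reshape(-1,2),1).tolist())
E
```

```text
[0.5933 0.1737 0.202 ] [[-0.3, 0.9], [-0.2, -0.1], [0.1, -1.0], [-1.0, -1.4], [0.5, 0.9], [0.2, 0.1], [0.5, 0.6], [0.3, 0.2]]
[0.5908 0.1717 0.188 ] [[-0.2, 0.1], [0.2, 0.2], [0.5, 0.6], [-0.5, -1.2]]
[0.5927 0.1735 0.1975] [[-0.3, 1.0], [-0.1, 0.3], [-0.0, -0.6], [-1.2, -1.4], [0.6, 1.0], [0.2, 0.2], [0.6, 0.9], [0.4, 0.4], [-0.2, -0.1], [0.5, -0.4], [1.3, 0.2], [-0.2, -1.3]]
```

```bash
cat >> h.py <<'E'
import json
def down(zang, tilt=None):
    "tool x down, tool z at world angle zang"
    z=np.array([np.cos(zang),np.sin(zang),0]); x=np.array([0,0,-1.]); y=np.cross(z,x)
    return R.from_matrix(np.c_[x,y,z])
def plan(s,pos,Rt,n=None,cmd=None,dig=3):
    "rows from state s to pose; prints calls of 5 rows"
    p=np.array(s["position"],float); Rc=qR(s["orientation"]); pos=np.array(pos,float)
    ang=(Rc.inv()*Rt).magnitude()
    nn=max(int(np.ceil(np.linalg.norm(pos-p)/.0408)),int(np.ceil(np.degrees(ang)/7.0)),1)
    n=max(n or 0,nn); rows=[]
    for i in range(n):
        k=n-i
        tr=Rc.inv().apply((pos-p)/k)/.6; rv=(Rc.inv()*Rt).as_rotvec()/k/(2*np.pi)
        tr=np.round(tr,dig)+0.; rv=np.round(rv,dig+1)+0.
        rows.append((tr,rv)); p=p+Rc.apply(tr*.6); Rc=Rc*R.from_rotvec(rv*2*np.pi)
    for i in range(0,n,5):
        print(json.dumps({"translation":[list(map(float,r[0])) for r in rows[i:i+5]],"rotation":[list(map(float,r[1])) for r in rows[i:i+5]]}))
    print("n",n,"end",np.round(p,4),"err",np.round(pos-p,4),np.degrees((Rc.inv()*Rt).magnitude()).round(2))
E
python3 - <<'E'
from h import *
from cell import telemetry
plan(telemetry.observe(),[.525,-.154,.2],down(np.radians(111.3)))
t=load("t1"); crop(t,"t1long",280,150,420,250,5.5)
E
```

```text
{"translation": [[0.003, -0.051, -0.045], [0.003, -0.049, -0.047], [0.003, -0.047, -0.049], [0.003, -0.045, -0.051], [0.003, -0.043, -0.053]], "rotation": [[-0.0064, 0.0, 0.0], [-0.0064, 0.0, 0.0], [-0.0064, 0.0, 0.0], [-0.0064, 0.0, 0.0], [-0.0064, 0.0, 0.0]]}
{"translation": [[0.003, -0.04, -0.055], [0.003, -0.038, -0.056], [0.003, -0.036, -0.058], [0.003, -0.034, -0.059], [0.003, -0.031, -0.06]], "rotation": [[-0.0064, 0.0, 0.0], [-0.0064, 0.0, 0.0], [-0.0064, 0.0, 0.0], [-0.0064, 0.0, 0.0], [-0.0064, 0.0, 0.0]]}
{"translation": [[0.003, -0.029, -0.062], [0.003, -0.026, -0.063], [0.003, -0.024, -0.063], [0.003, -0.021, -0.064], [0.003, -0.018, -0.065]], "rotation": [[-0.0064, 0.0, 0.0], [-0.0063, 0.0, 0.0], [-0.0064, 0.0, 0.0], [-0.0063, 0.0, 0.0], [-0.0064, 0.0, 0.0]]}
{"translation": [[0.002, -0.016, -0.066], [0.003, -0.013, -0.067], [0.002, -0.01, -0.067]], "rotation": [[-0.0063, 0.0, 0.0], [-0.0064, 0.0, 0.0], [-0.0063, 0.0, 0.0]]}
n 18 end [ 0.5247 -0.1541  0.2001] err [ 0.0003  0.0001 -0.0001] 0.01
```

View pics/t1long.png

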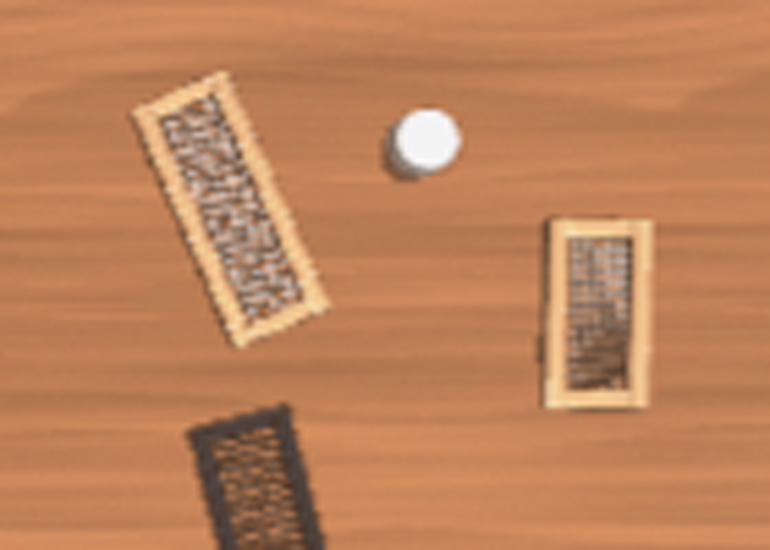

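Things that could be taken for the long panel in the top picture are: blue (182,267), black (329,249), turquoise (388,282), the light-timber long one (321,188), the short one (388,207), and the vents on the grey box (75,104) and (125,102). By the description I choose the light-timber one at (321,188). The crop confirms natural rails with an aspect near 160:62, and the pot at (357,175) stands between it and the short panel.

Request:
{"api": "jog_arm", "payload": {
  "translation": [
    [0.003,-0.051,-0.045],
    [0.003,-0.049,-0.047],
    [0.003,-0.047,-0.049],
    [0.003,-0.045,-0.051],
    [0.003,-0.043,-0.053]
  ],
  "rotation": [
    [-0.0064,0,0],
    [-0.0064,0,0],
    [-0.0064,0,0],
    [-0.0064,0,0],
    [-0.0064,0,0]
  ]
}}

```text
t: 2.07
position: [0.2773, 0.3122, 0.2223]
orientation: [0.535, -0.462, 0.535, 0.462]
contact_force: [1.6, 0.5, 1.1]
width: 0.0853
```

Request:
{"api": "jog_arm", "payload": {
  "translation": [
    [0.003,-0.04,-0.055],
    [0.003,-0.038,-0.056],
    [0.003,-0.036,-0.058],
    [0.003,-0.034,-0.059],
    [0.003,-0.031,-0.06]
  ],
  "rotation": [
    [-0.0064,0,0],
    [-0.0064,0,0],
    [-0.0064,0,0],
    [-0.0064,0,0],
    [-0.0064,0,0]
  ]
}}

```text
t: 2.48
position: [0.373, 0.1318, 0.2136]
orientation: [-0.487, 0.514, -0.486, -0.513]
contact_force: [0.8, 0.6, -0.3]
width: 0.0855
```

Request:
{"api": "jog_arm", "payload": {
  "translation": [
    [0.003,-0.029,-0.062],
    [0.003,-0.026,-0.063],
    [0.003,-0.024,-0.063],
    [0.003,-0.021,-0.064],
    [0.003,-0.018,-0.065]
  ],
  "rotation": [
    [-0.0064,0,0],
    [-0.0063,0,0],
    [-0.0064,0,0],
    [-0.0063,0,0],
    [-0.0064,0,0]
  ]
}}

```text
t: 2.9
position: [0.4684, -0.0479, 0.2045]
orientation: [-0.433, 0.559, -0.433, -0.559]
contact_force: [0.8, 0.9, 0.0]
width: 0.0853
```

Request:
{"api": "jog_arm", "payload": {
  "translation": [
    [0.002,-0.016,-0.066],
    [0.003,-0.013,-0.067],
    [0.002,-0.01,-0.067]
  ],
  "rotation": [
    [-0.0063,0,0],
    [-0.0064,0,0],
    [-0.0063,0,0]
  ]
}}

```text
t: 3.15
position: [0.5253, -0.1562, 0.1999]
orientation: [-0.399, 0.584, -0.399, -0.584]
contact_force: [0.2, 0.1, 0.6]
width: 0.0855
```

```bash
cat >> h.py <<'E'
def panelmask(p,box=None):
    "light timber colour mask"
    hsv=cv2.cvtColor(p["color"],cv2.COLOR_RGB2HSV); return hsv
E
python3 - <<'E'
from h import *
from cell import telemetry,viewer
w=viewer.read_camera("wrist"); save(w,"w2"); s=telemetry.observe(); print(s["position"],s["joints"])
for d in viewer.mark_of("long_panel_centre",w): print(d["p"],d["location"],onz(w,[d["location"]],.008))
for d in viewer.outline_of("long_panel_centre",w)[:3]:
        m=d["region"].astype(np.uint8); v,u=np.nonzero(m)
        P=onz(w,np.c_[u,v],0.016)[:,:2]
        r=cv2.minAreaRect((P*1000).astype(np.float32)); print(d["p"],d["location"],r,w["color"][v,u].mean(0))
L=np.array([[.08,.031,.016],[.08,-.031,.016],[-.08,-.031,.016],[-.08,.031,.016]])
def pl(x,y,a): return tf(np.block([[R.from_euler('z',a).as_matrix(),np.array([[x],[y],[0]])],[np.array([[0,0,0,1]])]]),L)
crop(w,"w2d",0,0,560,420,1.4,[proj(w,pl(.525,-.154,np.radians(21.3)))])
E
```

```text
[ 0.52829383 -0.16323285  0.19723469] [-0.41820987  0.11241603  0.09987686  1.5551052  -0.00479404 -0.7872847 ]
0.56 [282.2, 184.0] [[ 0.52988168 -0.15084118  0.008     ]]
0.89 [278.5, 179.4] ((526.948974609375, -152.21775817871094), (160.61187744140625, 61.743412017822266), 23.291475296020508) [153.16177827 124.75742483  97.29717764]
0.85 [340.8, 30.0] ((379.35064697265625, -161.185302734375), (47.65464782714844, 62.07319259643555), 14.485264778137207) [86.62530245 63.49014863 48.3587971 ]
```

View pics/w2d.png

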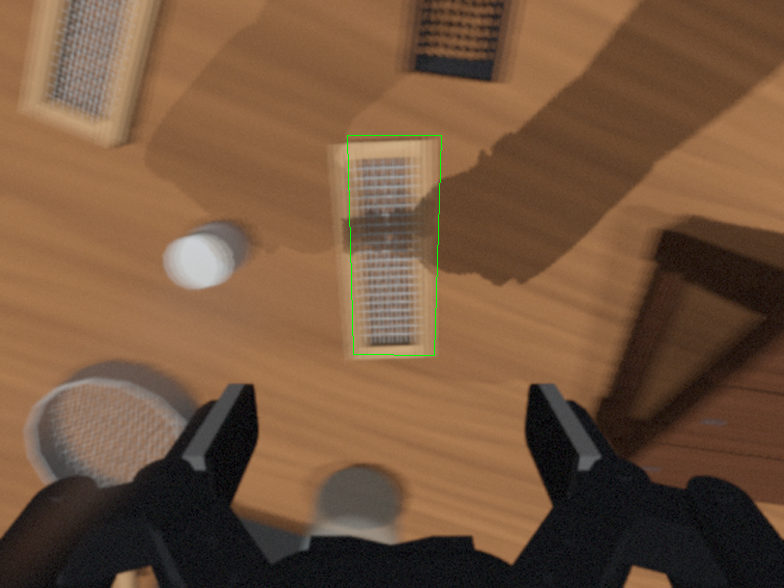

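Request:
{"api": "jog_arm", "payload": {
  "translation": [
    [0,0,0],
    [0,0,0]
  ],
  "rotation": [
    [0,0,0],
    [0,0,0]
  ]
}}

```text
t: 3.47
position: [0.5244, -0.1532, 0.2004]
orientation: [0.399, -0.584, 0.399, 0.584]
contact_force: [0.4, -0.5, -0.2]
width: 0.0852
```

```bash
cat >> h.py <<'E'
def flat(x,y,a,l=.16,z=.016):
    L=np.array([[l/2,.031,z],[l/2,-.031,z],[-l/2,-.031,z],[-l/2,.031,z]])
    T=np.eye(4);T[:3,:3]=R.from_euler('z',a).as_matrix();T[:2,3]=[x,y];return tf(T,L)
E
python3 - <<'E'
from h import *
from cell import telemetry,viewer
s=telemetry.observe(); w=viewer.read_camera("wrist"); save(w,"w3"); print(s["t"],s["position"],s["joint_vel"].round(3))
r=None
for d in viewer.outline_of("long_panel_centre",w)[:1]:
        m=d["region"].astype(np.uint8); v,u=np.nonzero(m)
        P=onz(w,np.c_[u,v],0.016)[:,:2]
        r=cv2.minAreaRect((P*1000).astype(np.float32)); print(d["p"],d["location"],r)
        crop(w,"w3d",150,50,400,300,3,[proj(w,flat(r[0][0]/1e3,r[0][1]/1e3,np.radians(r[2])))])
E
```

```text
3.4667 [ 0.52440323 -0.15323719  0.20044496] [ 0.014 -0.02  -0.006 -0.002 -0.003 -0.004]
0.97 [280.2, 173.2] ((526.9819946289062, -152.6569061279297), (160.91297912597656, 62.771114349365234), 23.247047424316406)
```

View pics/w3d.png

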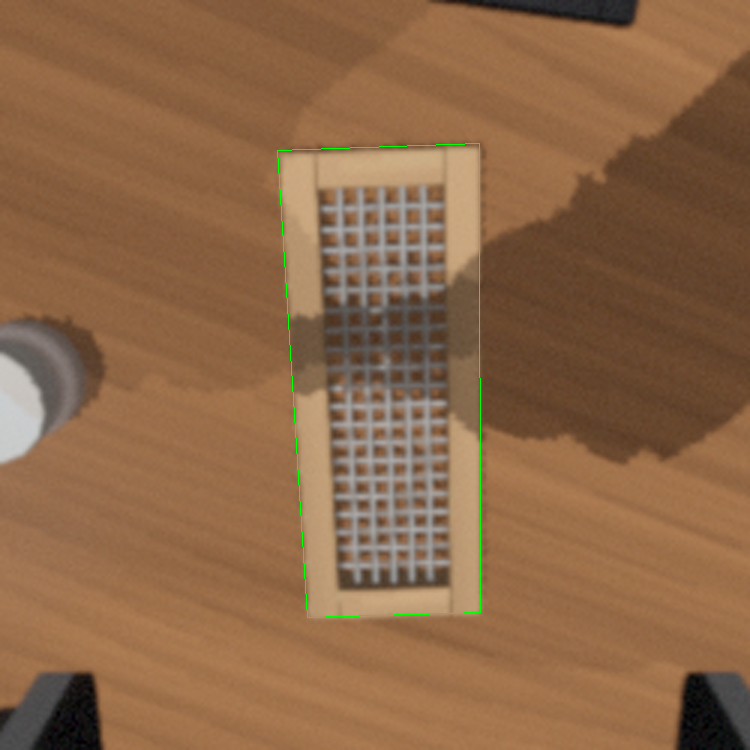

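```bash
python3 - <<'E'
from h import *
from cell import telemetry
s=telemetry.observe();print(s["position"])
plan(s,[.527,-.1527,-.002],down(np.radians(113.25)),n=8)
E
```

```text
[ 0.52451467 -0.15289393  0.20088398]
{"translation": [[0.042, 0.0, 0.0], [0.042, -0.001, 0.0], [0.042, 0.0, 0.0], [0.042, -0.001, 0.0], [0.043, 0.0, 0.0]], "rotation": [[-0.0007, 0.0, 0.0], [-0.0006, 0.0, 0.0], [-0.0007, 0.0, 0.0], [-0.0006, 0.0, 0.0], [-0.0007, 0.0, 0.0]]}
{"translation": [[0.042, -0.001, 0.0], [0.043, 0.0, -0.001], [0.042, -0.001, 0.0]], "rotation": [[-0.0006, 0.0, 0.0], [-0.0007, 0.0, 0.0001], [-0.0006, -0.0001, 0.0]]}
n 8 end [ 0.5271 -0.1526 -0.0019] err [-0.0001 -0.0001 -0.0001] 0.01
```

Request:
{"api": "jog_arm", "payload": {
  "translation": [
    [0.06,0,0],
    [0.06,-0.001,0],
    [0.06,-0.001,0],
    [0.06,-0.001,0],
    [0.045,-0.001,0]
  ],
  "rotation": [
    [-0.001,0,0],
    [-0.001,0,0],
    [-0.001,0,0],
    [-0.001,0,0],
    [-0.001,0,0]
  ]
}}

```text
t: 3.98
position: [0.5255, -0.1513, 0.0268]
orientation: [0.389, -0.59, 0.389, 0.591]
contact_force: [-0.2, 0.7, 0.2]
width: 0.0854
```

Request:
{"api": "jog_arm", "payload": {
  "translation": [
    [0.03,0,0],
    [0.015,0,0],
    [0.008,0,0],
    [0,0,0],
    [0,0,0]
  ],
  "rotation": [
    [0,0,0],
    [0,0,0],
    [0,0,0],
    [0,0,0],
    [0,0,0]
  ]
}}

```text
t: 4.4
position: [0.5281, -0.1533, -0.001]
orientation: [-0.39, 0.591, -0.389, -0.589]
contact_force: [0.6, 0.3, 0.5]
width: 0.0851
```

```bash
python3 - <<'E'
from h import *
from cell import telemetry,viewer
w=viewer.read_camera("wrist"); save(w,"w4")
s=telemetry.observe();print(s["t"],s["position"],s["contact_force"])
plan(s,[.527,-.1527,-.002],down(np.radians(113.25)))
E
```

```text
4.45 [ 5.28568332e-01 -1.53667963e-01 -5.20861821e-04] [ 0.45310279 -1.04822803 -0.26039457]
{"translation": [[0.002, 0.002, 0.003]], "rotation": [[-0.0004, -0.0004, 0.0004]]}
n 1 end [ 0.5268 -0.1525 -0.0017] err [ 0.0002 -0.0002 -0.0003] 0.02
```

View pics/w4.png

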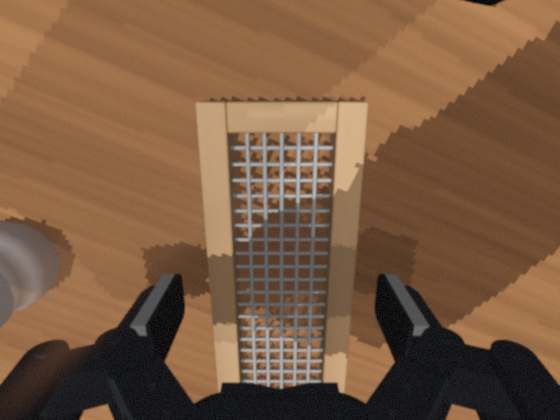

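The open fingers stand either side of the panel, tips at (183,280) and (377,280) with the rails between at x≈215 and 350. Closing now.

Request:
{"api": "jog_arm", "payload": {
  "translation": [
    [0.002,0.001,0.001],
    [0,0,0],
    [0,0,0],
    [0,0,0],
    [0,0,0]
  ],
  "rotation": [
    [0,0,0],
    [0,0,0],
    [0,0,0],
    [0,0,0],
    [0,0,0]
  ],
  "grip": 1,
  "squeeze": 40
}}

```text
t: 4.87
position: [0.5273, -0.1534, -0.0022]
orientation: [-0.39, 0.591, -0.39, -0.589]
contact_force: [0.2, 0.1, 5.6]
width: 0.0611
```

Request:
{"api": "jog_arm", "payload": {
  "translation": [
    [0,0,0],
    [0,0,0],
    [0,0,0]
  ],
  "rotation": [
    [0,0,0],
    [0,0,0],
    [0,0,0]
  ]
}}

```text
t: 5.12
position: [0.5273, -0.1534, -0.0023]
orientation: [-0.39, 0.591, -0.39, -0.589]
contact_force: [-0.4, 0.4, 6.7]
width: 0.0611
```

```bash
python3 - <<'E'
from h import *
from cell import telemetry,viewer
w=viewer.read_camera("wrist"); save(w,"w5")
s=telemetry.observe();print(s)
E
```

```text
{'t': 5.1667, 'joints': array([-4.05266514e-01,  1.87270950e-01, -2.19990055e-01,  1.16088891e+00,
        1.56666634e-04, -8.08119789e-01]), 'joint_vel': array([ 0.00081973, -0.00150854,  0.00074182,  0.00019968, -0.00085408,
        0.00074561]), 'joint_efforts': array([-1.10064810e-01, -3.42748904e+01,  2.78232747e+01, -3.81531464e-01,
       -6.63239462e-02,  7.60758121e-03]), 'position': array([ 0.52731111, -0.15337392, -0.00222871]), 'orientation': array([-0.39007783,  0.59083516, -0.38963618, -0.58901336]), 'contact_force': array([-0.4547565 ,  1.01696356,  5.8877661 ]), 'ft_torque': array([0.12461192, 0.18938341, 0.01343333]), 'width': 0.060755547799809684}
```

View pics/w5.png

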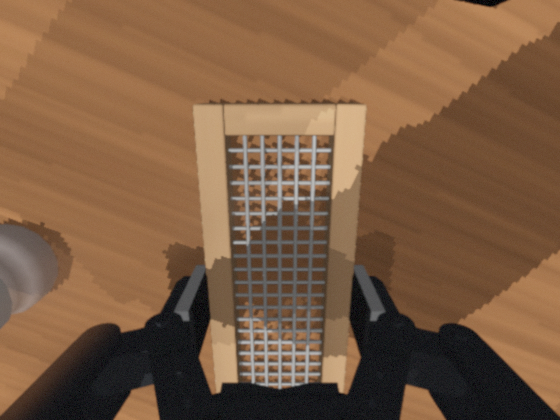

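Panel gripped (width 61 mm, rails between the pads at x≈208 and 352). Lift and carry to a hover over the shelf.

```bash
cat >> h.py <<'E'
SH=shelfT(.5927,.1735,.1975)
def atshelf(v,Ts=None):
    Ts=SH if Ts is None else Ts
    A=Ts[:3,:3]; z=-A[:,0]; x=-A[:,2]; y=np.cross(z,x)
    return tf(Ts,v)[0],R.from_matrix(np.c_[x,y,z])
E
python3 - <<'E'
from h import *
from cell import telemetry
s=telemetry.observe()
s=dict(s); s["position"]=s["position"]+[0,0,.2]
p,Rt=atshelf([-.08,0,.12]); print(p)
plan(s,p,Rt,n=15)
E
```

```text
[0.57867875 0.17069423 0.20351144]
{"translation": [[-0.001, -0.019, 0.031], [0.0, -0.022, 0.029], [0.0, -0.025, 0.027], [0.0, -0.027, 0.025], [0.0, -0.029, 0.022]], "rotation": [[-0.0142, -0.0044, 0.0035], [-0.0142, -0.0044, 0.0035], [-0.0142, -0.0044, 0.0035], [-0.0142, -0.0044, 0.0036], [-0.0142, -0.0044, 0.0035]]}
{"translation": [[0.0, -0.031, 0.019], [0.0, -0.032, 0.017], [0.0, -0.034, 0.014], [-0.001, -0.035, 0.011], [-0.001, -0.036, 0.008]], "rotation": [[-0.0142, -0.0044, 0.0036], [-0.0142, -0.0044, 0.0035], [-0.0142, -0.0044, 0.0036], [-0.0142, -0.0044, 0.0035], [-0.0141, -0.0044, 0.0036]]}
{"translation": [[-0.002, -0.036, 0.004], [-0.003, -0.036, 0.001], [-0.004, -0.036, -0.002], [-0.004, -0.036, -0.005], [-0.006, -0.035, -0.007]], "rotation": [[-0.0142, -0.0044, 0.0036], [-0.0141, -0.0043, 0.0035], [-0.0142, -0.0044, 0.0036], [-0.0141, -0.0043, 0.0035], [-0.0142, -0.0044, 0.0036]]}
n 15 end [0.5784 0.1708 0.2037] err [ 0.0003 -0.0002 -0.0002] 0.03
```

Request:
{"api": "jog_arm", "payload": {
  "translation": [
    [-0.02,0,0],
    [-0.06,0,0],
    [-0.065,0,0],
    [-0.065,0,0],
    [-0.065,0,0]
  ],
  "rotation": [
    [0,0,0],
    [0,0,0],
    [0,0,0],
    [0,0,0],
    [0,0,0]
  ]
}}

```text
t: 5.58
position: [0.5251, -0.1525, 0.1623]
orientation: [0.39, -0.589, 0.39, 0.591]
contact_force: [1.0, -0.6, -0.4]
width: 0.0608
```

Request:
{"api": "jog_arm", "payload": {
  "translation": [
    [-0.04,0,0],
    [-0.02,0,0],
    [0,0,0]
  ],
  "rotation": [
    [0,0,0],
    [0,0,0],
    [0,0,0]
  ]
}}

```text
t: 5.83
position: [0.5278, -0.1537, 0.2009]
orientation: [-0.39, 0.592, -0.389, -0.588]
contact_force: [1.6, 0.6, -1.8]
width: 0.0609
```

Request:
{"api": "jog_arm", "payload": {
  "translation": [
    [-0.001,-0.019,0.031],
    [0,-0.022,0.029],
    [0,-0.025,0.027],
    [0,-0.027,0.025],
    [0,-0.029,0.022]
  ],
  "rotation": [
    [-0.0142,-0.0044,0.0035],
    [-0.0142,-0.0044,0.0035],
    [-0.0142,-0.0044,0.0035],
    [-0.0142,-0.0044,0.0036],
    [-0.0142,-0.0044,0.0035]
  ]
}}

```text
t: 6.25
position: [0.5419, -0.0436, 0.196]
orientation: [0.241, -0.595, 0.253, 0.724]
contact_force: [0.9, -0.1, -1.7]
width: 0.061
```

Request:
{"api": "jog_arm", "payload": {
  "translation": [
    [0,-0.031,0.019],
    [0,-0.032,0.017],
    [0,-0.034,0.014],
    [-0.001,-0.035,0.011],
    [-0.001,-0.036,0.008]
  ],
  "rotation": [
    [-0.0142,-0.0044,0.0036],
    [-0.0142,-0.0044,0.0035],
    [-0.0142,-0.0044,0.0036],
    [-0.0142,-0.0044,0.0035],
    [-0.0141,-0.0044,0.0036]
  ]
}}

```text
t: 6.67
position: [0.5591, 0.0647, 0.1976]
orientation: [0.08, -0.568, 0.103, 0.813]
contact_force: [-0.8, -0.4, -1.8]
width: 0.0612
```

Request:
{"api": "jog_arm", "payload": {
  "translation": [
    [-0.002,-0.036,0.004],
    [-0.003,-0.036,0.001],
    [-0.004,-0.036,-0.002],
    [-0.004,-0.036,-0.005],
    [-0.006,-0.035,-0.007]
  ],
  "rotation": [
    [-0.0142,-0.0044,0.0036],
    [-0.0141,-0.0043,0.0035],
    [-0.0142,-0.0044,0.0036],
    [-0.0141,-0.0043,0.0035],
    [-0.0142,-0.0044,0.0036]
  ]
}}

```text
t: 7.08
position: [0.5766, 0.172, 0.1999]
orientation: [-0.086, -0.509, -0.053, 0.855]
contact_force: [1.1, 0.8, -1.3]
width: 0.0606
```

Request:
{"api": "jog_arm", "payload": {
  "translation": [
    [0,0,0],
    [0,0,0],
    [0,0,0]
  ],
  "rotation": [
    [0,0,0],
    [0,0,0],
    [0,0,0]
  ]
}}

```text
t: 7.33
position: [0.5769, 0.171, 0.2003]
orientation: [-0.085, -0.509, -0.051, 0.855]
contact_force: [0.1, 0.5, -2.1]
width: 0.0607
```

```bash
python3 - <<'E'
from h import *
from cell import telemetry,viewer
w=viewer.read_camera("wrist"); save(w,"w6");t=viewer.read_camera("side"); save(t,"s6")
for n in ["stop","tab_right","tab_left","deck_mid"]:
  for p in (w,):
    print(n,[(d["location"],d["p"]) for d in viewer.mark_of(n,p)[:2]])
s=telemetry.observe();print(s["t"],s["position"],s["joints"],s["contact_force"])
p,Rt=atshelf([-.08,0,.12]); print(p-s["position"],(qR(s["orientation"]).inv()*Rt).as_rotvec())
a=tf(SH,[[0,.12,0],[0,-.12,0],[-.2,-.12,0],[-.2,.12,0]])
b=tf(SH,[[0,-.035,0],[0,-.069,0],[0,-.069,.044],[0,-.035,.044]])
b2=tf(SH,[[0,.035,0],[0,.069,0],[0,.069,.044],[0,.035,.044]])
crop(w,"w6d",0,0,560,420,1.4,[proj(w,a),proj(w,b),proj(w,b2)])
crop(t,"s6d",150,90,350,240,4,[proj(t,a),proj(t,b),proj(t,b2)])
E
```

```text
stop [([175.1, 201.6], 0.91)]
tab_right [([160.7, 138.1], 0.72)]
tab_left [([176.0, 272.6], 0.91)]
deck_mid [([300.5, 201.9], 0.93)]
7.6333 [0.57716367 0.17031192 0.20506286] [ 0.17924578  0.93482546  1.1486407   2.27344374 -0.007034   -1.5864137 ] [ 0.23102066  0.04750495 -1.7742739 ]
[ 0.00151508  0.0003823  -0.00155143] [-0.0004989   0.00018464  0.00153859]
```

View pics/w6d.png

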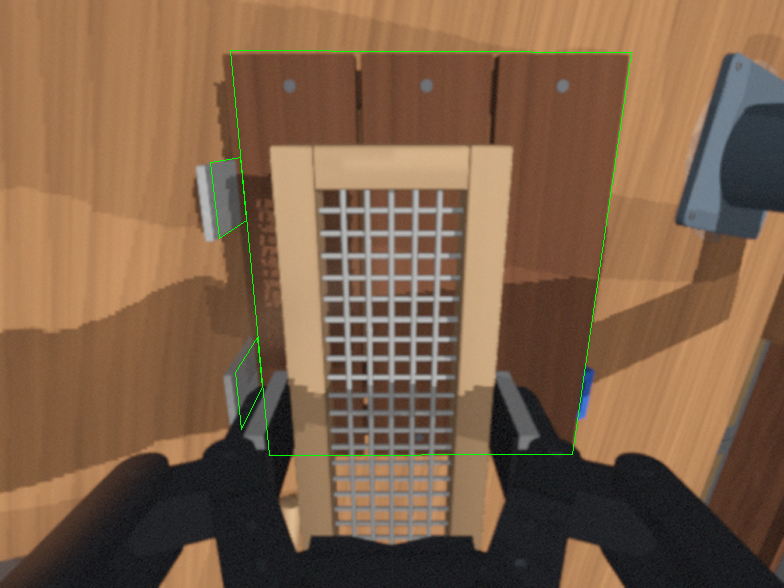

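View pics/s6d.png

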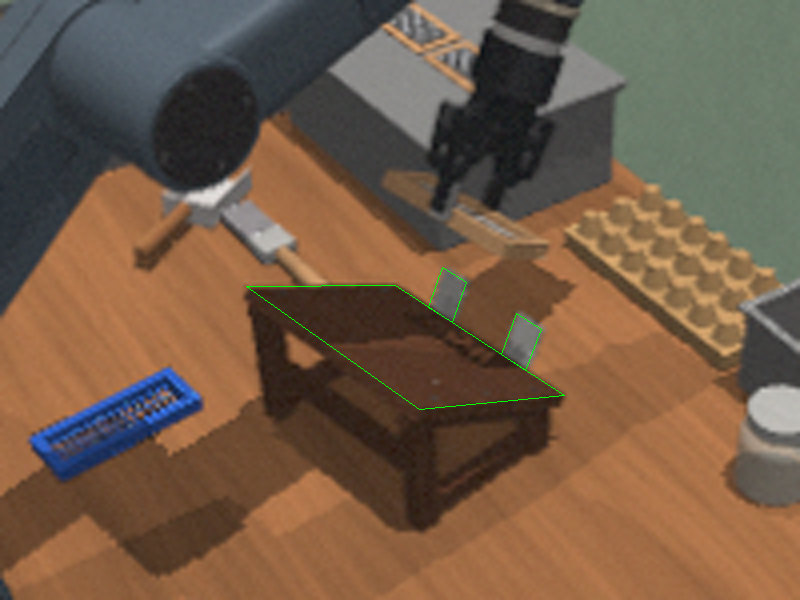

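```bash
python3 - <<'E'
from h import *
w=load("w6")
a=tf(SH,[[0,.12,0],[0,-.12,0],[-.2,-.12,0],[-.2,.12,0]])
b=tf(SH,[[0,-.035,0],[0,-.069,0],[0,-.069,.044],[0,-.035,.044]])
b2=tf(SH,[[0,.035,0],[0,.069,0],[0,.069,.044],[0,.035,.044]])
crop(w,"w6e",130,20,290,320,2,[])
crop(w,"w6e",130,20,230,120,6,[proj(w,a)])
crop(w,"w6f",130,100,230,200,6,[proj(w,b)])
E
```

```text
(no output)
```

View pics/w6e.png

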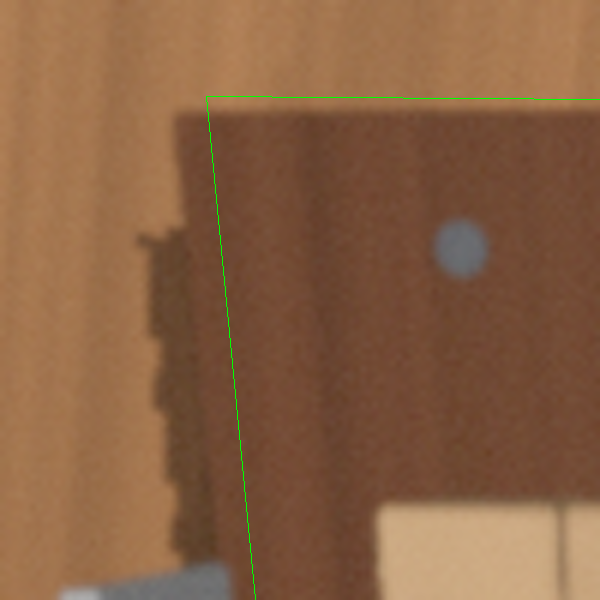

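View pics/w6f.png

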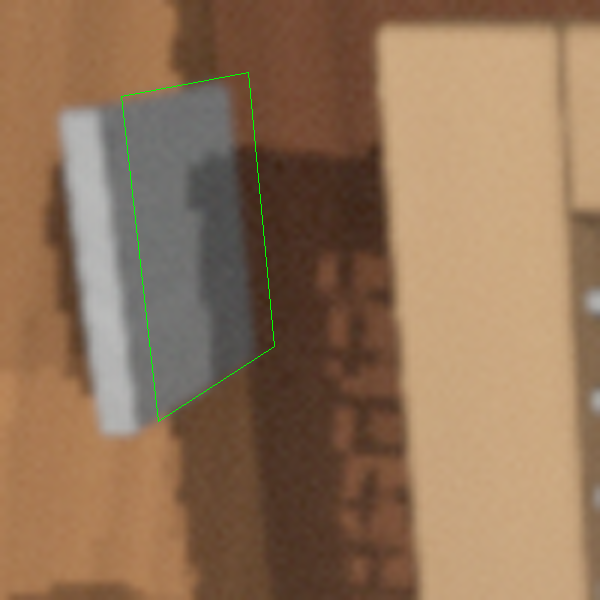

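```bash
python3 - <<'E'
from h import *
from scipy.optimize import least_squares
w=load("w6")
# camera pose in tool frame from several shots at rest
q6=[-0.085,-0.509,-0.051,0.855]; p6=[0.5769,0.171,0.2003]
Rt=qR(q6); C=w["pose"]
print("cam in tool",Rt.inv().apply(C[:3,3]-p6))
w5=load("w5"); R5=qR([-0.39007783,0.59083516,-0.38963618,-0.58901336]); print(R5.inv().apply(w5["pose"][:3,3]-[0.52731111,-0.15337392,-0.00222871]))
# use w5's camera-in-tool (rest) to get true tool pose at w6
Ct=np.eye(4);Ct[:3,:3]=R5.as_matrix();Ct[:3,3]=[0.52731111,-0.15337392,-0.00222871]
X=np.linalg.inv(Ct)@w5["pose"]; T6=C@np.linalg.inv(X); print("tool6",T6[:3,3],np.degrees((R.from_matrix(T6[:3,:3]).inv()*Rt).magnitude()))
np.save("X.npy",X)
for z in (-.031,.031,-.02,.02): print(z,proj(w,tf(T6,[[-.0182,.08,z]])))
px=lambda a,o:(np.array(a)+.5)/6-.5+np.array(o)
U=np.array([px((230,88),(130,100)),px((254,345),(130,100)),px((135,430),(130,100)),px((103,108),(130,100)),px((178,112),(130,20))])
M=np.array([[0,-.069,0],[0,-.035,0],[0,-.035,.044],[0,-.069,.044],[0,-.12,0]])
f=lambda q:(proj(w,tf(shelfT(*q),M))-U).ravel()
r=least_squares(f,[.59,.17,.2]);print(r.x,r.fun.reshape(-1,2).round(1).tolist())
g=lambda q:f(q)[:8]
r=least_squares(g,[.59,.17,.2]);print(r.x,r.fun.reshape(-1,2).round(1).tolist())
r=least_squares(lambda q:(proj(w,tf(shelfT(*q[:3],q[3],q[4]),M))-U).ravel()[:8],[.59,.17,.2,.49,.06]);print(r.x,r.fun.reshape(-1,2).round(1).tolist())
E
```

```text
cam in tool [-0.14244786  0.08307336 -0.00022578]
[-0.14223489  0.08302631  0.0002129 ]
tool6 [0.57763964 0.17090688 0.20003367] 0.1328980304802118
-0.031 [[190.54591406 101.14476421]]
0.031 [[366.77050138 101.38874626]]
-0.02 [[221.77145438 101.10573268]]
0.02 [[335.55272582 101.26328763]]
[0.59457788 0.17496199 0.2022277 ] [[-0.2, -1.0], [0.5, 1.8], [0.4, 0.6], [-1.0, 0.0], [0.7, -1.2]]
[0.59515109 0.17501848 0.18920395] [[0.2, -1.1], [0.3, 1.8], [0.2, 0.1], [-0.5, -0.5]]
[0.59373577 0.17561514 0.19173892 0.49078236 0.05280853] [[-0.1, -0.5], [0.1, 1.2], [0.3, -0.9], [-0.3, 0.2]]
```

```bash
sed -i 's/^SH=.*/SH=shelfT(.5943,.1748,.1985)/' h.py; cat >> h.py <<'E'
def rel(s):
    "tool pose in stop frame + error rot"
    v=SH[:3,:3].T@(np.array(s["position"])-SH[:3,3]); Rt=atshelf([0,0,0])[1]
    return v.round(4),np.degrees((qR(s["orientation"]).inv()*Rt).as_rotvec()).round(2),(SH[:3,:3].T@np.array(s["contact_force"])).round(1)
E
python3 - <<'E'
from h import *
from cell import telemetry
s=telemetry.observe();print(s["t"],rel(s))
plan(s,*atshelf([-.042,.0,.010]),n=6)
E
```

```text
7.6333 (array([-0.0837, -0.001 ,  0.1198]), array([-0.08,  0.01,  0.12]), array([ 1. ,  0. , -1.5]))
{"translation": [[0.03, 0.0, -0.012], [0.031, 0.0, -0.012], [0.03, 0.0, -0.011], [0.031, -0.001, -0.012], [0.03, 0.0, -0.011]], "rotation": [[0.0, 0.0, 0.0001], [0.0, 0.0, 0.0], [-0.0001, 0.0, 0.0001], [0.0, 0.0, 0.0], [-0.0001, 0.0, 0.0001]]}
{"translation": [[0.031, -0.001, -0.012]], "rotation": [[0.0, 0.0, 0.0]]}
n 6 end [0.5627 0.1687 0.0884] err [-0.0002 -0.0003  0.0001] 0.01
```

Request:
{"api": "jog_arm", "payload": {
  "translation": [
    [0.05,0,-0.015],
    [0.05,0,-0.015],
    [0.04,0,-0.015],
    [0.025,-0.001,-0.012],
    [0.013,0,-0.008]
  ],
  "rotation": [
    [0,0,0.0002],
    [0,0,0],
    [-0.0002,0,0.0002],
    [0,0,0],
    [0,0,0]
  ]
}}

```text
t: 8.05
position: [0.5596, 0.1681, 0.0889]
orientation: [-0.086, -0.51, -0.051, 0.854]
contact_force: [0.0, -0.2, -2.1]
width: 0.061
```

Request:
{"api": "jog_arm", "payload": {
  "translation": [
    [0.005,0,-0.005],
    [0,0,0],
    [0,0,0],
    [0,0,0]
  ],
  "rotation": [
    [0,0,0],
    [0,0,0],
    [0,0,0],
    [0,0,0]
  ]
}}

```text
t: 8.38
position: [0.5637, 0.1691, 0.0883]
orientation: [-0.086, -0.513, -0.051, 0.853]
contact_force: [-1.2, 0.1, -1.6]
width: 0.0611
```

```bash
python3 - <<'E'
from h import *
from cell import telemetry,viewer
s=telemetry.observe();print(s["t"],rel(s),s["joints"])
w=viewer.read_camera("wrist"); save(w,"w7")
M=np.array([[0,-.069,0],[0,-.035,0],[0,-.035,.044],[0,-.069,.044]])
crop(w,"w7d",0,0,560,420,1.4,[proj(w,tf(SH,M))])
sd=viewer.read_camera("side"); save(sd,"s7"); crop(sd,"s7d",220,120,320,210,8)
s=telemetry.observe();print(s["t"],rel(s),s["joints"])
E
```

```text
8.3833 (array([-0.0407,  0.0005,  0.0104]), array([ 0.07, -0.05, -0.06]), array([-0.3,  0.4, -1.9])) [ 0.18226339  0.81486167  0.72396378  1.96771269 -0.00871246 -1.58629044]
8.4833 (array([-0.0406,  0.0005,  0.0101]), array([ 0.07, -0.03, -0.07]), array([ 0.6,  0.6, -0.8])) [ 0.18237919  0.81509525  0.72354841  1.9673215  -0.00871336 -1.58629544]
```

View pics/w7d.png

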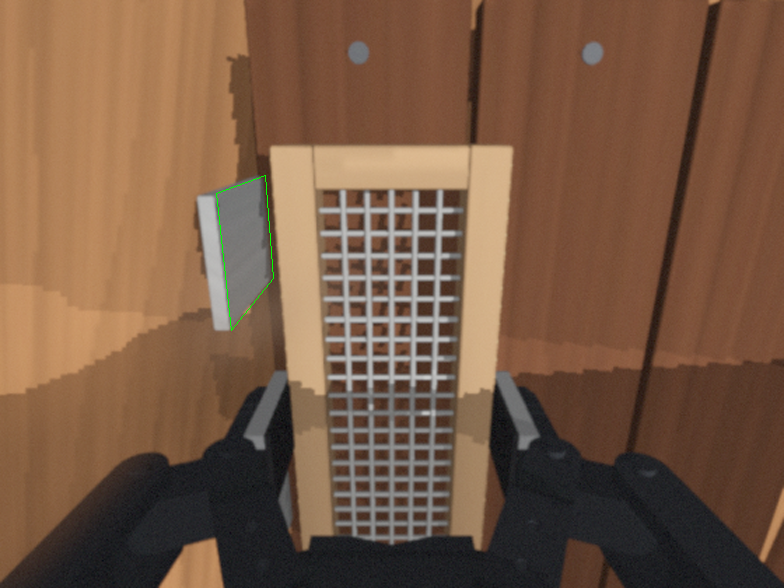

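View pics/s7d.png

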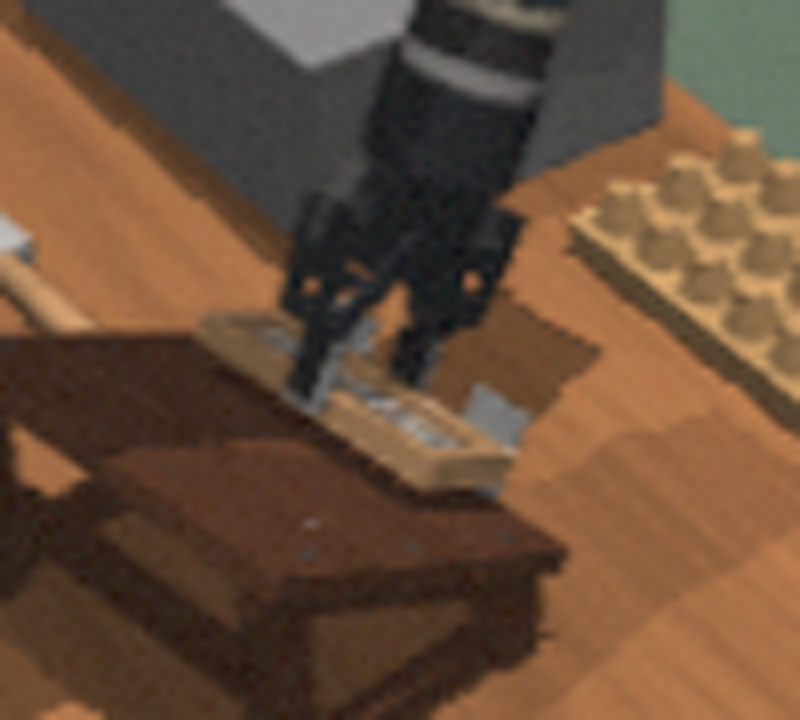

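The overlay matches the right tab within about 1 mm (face at (265,177)-(273,280)), and the panel hangs parallel to the deck about 10 mm short of the tabs. Lowering to contact.

Request:
{"api": "jog_arm", "payload": {
  "translation": [
    [0.01,0.002,0],
    [0.006,0,0],
    [0.003,0,0],
    [0,0,0]
  ],
  "rotation": [
    [0,0,0],
    [0,0,0],
    [0,0,0],
    [0,0,0]
  ]
}}

```text
t: 8.82
position: [0.5575, 0.1667, 0.0765]
orientation: [-0.086, -0.511, -0.051, 0.853]
contact_force: [0.3, 0.6, -1.4]
width: 0.0609
```

```bash
python3 - <<'E'
from h import *
from cell import telemetry,viewer
s=telemetry.observe();print(s["t"],rel(s))
E
```

```text
8.8167 (array([-0.041 , -0.0006, -0.0031]), array([ 0.07,  0.13, -0.06]), array([ 1. ,  0.5, -1. ]))
```

Request:
{"api": "jog_arm", "payload": {
  "translation": [
    [0.002,0,0],
    [0,0,0],
    [0,0,0]
  ],
  "rotation": [
    [0,0,0],
    [0,0,0],
    [0,0,0]
  ]
}}

```text
t: 9.07
position: [0.5574, 0.1667, 0.0764]
orientation: [-0.086, -0.512, -0.051, 0.853]
contact_force: [1.5, 0.7, 3.7]
width: 0.0609
```

```bash
python3 - <<'E'
from h import *
from cell import telemetry,viewer
s=telemetry.observe();print(s["t"],rel(s))
E
```

```text
9.0667 (array([-0.041 , -0.0006, -0.0032]), array([ 0.08,  0.06, -0.07]), array([-0.3,  0.3,  4.1]))
```

Request:
{"api": "jog_arm", "payload": {
  "translation": [
    [0,0,-0.003],
    [0,0,-0.003],
    [0,0,-0.003],
    [0,0,-0.003],
    [0,0,-0.002]
  ],
  "rotation": [
    [0,0,0],
    [0,0,0],
    [0,0,0],
    [0,0,0],
    [0,0,0]
  ]
}}

```text
t: 9.48
position: [0.5638, 0.1681, 0.073]
orientation: [-0.086, -0.511, -0.051, 0.854]
contact_force: [-0.5, -1.0, 7.5]
width: 0.0608
```

```bash
python3 - <<'E'
from h import *
from cell import telemetry,viewer
s=telemetry.observe();print(s["t"],rel(s))
E
```

```text
9.4833 (array([-0.0337, -0.0005, -0.0031]), array([ 0.09,  0.21, -0.07]), array([-4.1, -0.8,  6.3]))
```

Request:
{"api": "jog_arm", "payload": {
  "translation": [
    [0,0,-0.002],
    [0,0,-0.002],
    [0,0,-0.002],
    [0,0,0]
  ],
  "rotation": [
    [0,0,0],
    [0,0,0],
    [0,0,0],
    [0,0,0]
  ]
}}

```text
t: 9.82
position: [0.5665, 0.1687, 0.0716]
orientation: [-0.086, -0.51, -0.051, 0.854]
contact_force: [-0.8, -0.6, 8.0]
width: 0.0609
```

```bash
python3 - <<'E'
from h import *
from cell import telemetry,viewer
s=telemetry.observe();print(s["t"],rel(s),s["ft_torque"])
w=viewer.read_camera("wrist"); save(w,"w8")
crop(w,"w8d",120,80,380,300,3)
E
```

```text
9.8167 (array([-0.0306, -0.0005, -0.0031]), array([ 0.07,  0.27, -0.06]), array([-4.5, -0.5,  6.7])) [-0.10167297  0.37657184 -0.10199937]
```

View pics/w8d.png

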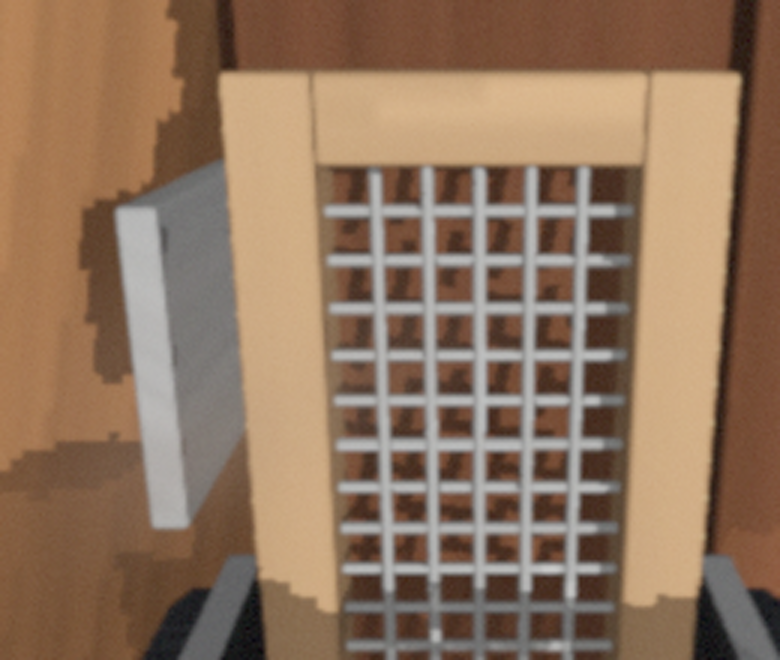

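Request:
{"api": "jog_arm", "payload": {
  "translation": [
    [0,0,-0.002],
    [0,0,-0.002],
    [0,0,0]
  ],
  "rotation": [
    [0,0,0],
    [0,0,0],
    [0,0,0]
  ]
}}

```text
t: 10.12
position: [0.5665, 0.1687, 0.0717]
orientation: [-0.086, -0.508, -0.051, 0.855]
contact_force: [-5.4, -1.8, 10.9]
width: 0.061
```

```bash
python3 - <<'E'
from h import *
from cell import telemetry,viewer
s=telemetry.observe();print(s["t"],rel(s),s["ft_torque"])
E
```

```text
10.1167 (array([-0.0306, -0.0005, -0.003 ]), array([ 0.06,  0.55, -0.07]), array([-10.2,  -0.7,   7. ])) [-0.34699385  1.43445412 -0.1031717 ]
```

Request:
{"api": "jog_arm", "payload": {
  "translation": [
    [0,0,-0.001],
    [0,0,0.003],
    [0,0,0]
  ],
  "rotation": [
    [0,0,0],
    [0,0,0],
    [0,0,0]
  ]
}}

```text
t: 10.37
position: [0.5665, 0.1687, 0.0717]
orientation: [-0.086, -0.51, -0.051, 0.855]
contact_force: [-3.4, -0.6, 8.7]
width: 0.061
```

Request:
{"api": "jog_arm", "payload": {
  "translation": [
    [0,0,0],
    [0,0,0],
    [0,0,0]
  ],
  "rotation": [
    [0,0,0],
    [0,0,0],
    [0,0,0]
  ],
  "grip": -0.8
}}

```text
t: 10.62
position: [0.5683, 0.169, 0.0683]
orientation: [-0.086, -0.511, -0.051, 0.854]
contact_force: [0.4, -0.7, 0.2]
width: 0.0768
```

```bash
python3 - <<'E'
from h import *
from cell import telemetry,viewer
s=telemetry.observe();print(s["t"],rel(s),s["width"])
w=viewer.read_camera("wrist"); save(w,"w9")
crop(w,"w9d",0,0,560,420,1.4)
s=telemetry.observe();print(s["t"],rel(s),s["width"])
E
```

```text
10.6167 (array([-0.0274, -0.0006, -0.0052]), array([ 0.08,  0.2 , -0.06]), array([ 0.1, -0.8,  0.4])) 0.07681404837619947
10.6667 (array([-0.0274, -0.0006, -0.0052]), array([ 0.08,  0.2 , -0.07]), array([-0.5,  1.4, -0.1])) 0.07712932241021642
```

View pics/w9d.png

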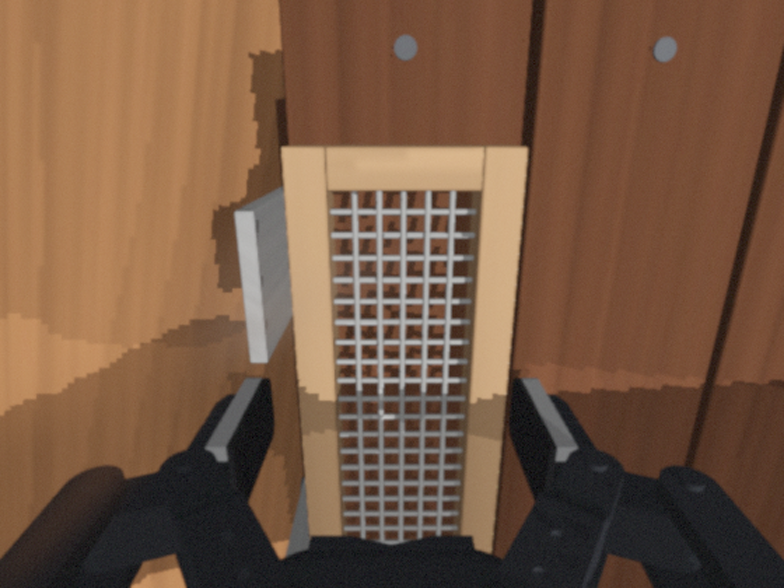

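Request:
{"api": "jog_arm", "payload": {
  "translation": [
    [0,0,-0.004],
    [0,0,-0.003],
    [0,0,-0.002],
    [0,0,-0.002],
    [0,0,0]
  ],
  "rotation": [
    [0,0,0],
    [0,0,0],
    [0,0,0],
    [0,0,0],
    [0,0,0]
  ]
}}

```text
t: 11.08
position: [0.5721, 0.1697, 0.0665]
orientation: [-0.086, -0.509, -0.051, 0.855]
contact_force: [-5.7, -0.5, 3.4]
width: 0.077
```

```bash
python3 - <<'E'
from h import *
from cell import telemetry,viewer
s=telemetry.observe();print(s["t"],rel(s),s["width"])
E
```

```text
11.0833 (array([-0.0232, -0.0006, -0.0049]), array([ 0.09,  0.48, -0.08]), array([-6.6,  0.7,  0.3])) 0.07703088522829832
```

Request:
{"api": "jog_arm", "payload": {
  "translation": [
    [0,0,-0.002],
    [0,0,0],
    [0,0,0.007],
    [0,0,0.009],
    [0,0,0]
  ],
  "rotation": [
    [0,0,0],
    [0,0,0],
    [0,0,0],
    [0,0,0],
    [0,0,0]
  ],
  "grip": -1
}}

```text
t: 11.5
position: [0.5666, 0.1687, 0.0711]
orientation: [-0.086, -0.512, -0.051, 0.853]
contact_force: [0.5, -0.1, -0.6]
width: 0.0855
```

```bash
python3 - <<'E'
from h import *
from cell import telemetry,viewer
s=telemetry.observe();print(s["t"],rel(s),s["width"])
E
```

```text
11.5 (array([-0.0302, -0.0006, -0.0035]), array([ 0.08,  0.1 , -0.06]), array([ 0.7, -0.2, -0.3])) 0.08552979063561401
```

Request:
{"api": "jog_arm", "payload": {
  "translation": [
    [-0.015,0,0],
    [-0.04,0,0],
    [-0.04,0,0],
    [-0.03,0,0],
    [-0.01,0,0]
  ],
  "rotation": [
    [0,0,0],
    [0,0,0],
    [0,0,0],
    [0,0,0],
    [0,0,0]
  ]
}}

```text
t: 11.92
position: [0.6056, 0.1765, 0.1445]
orientation: [-0.086, -0.514, -0.051, 0.852]
contact_force: [1.0, -0.5, 0.5]
width: 0.0853
```

Request:
{"api": "jog_arm", "payload": {
  "translation": [
    [0,0,0],
    [0,0,0],
    [0,0,0]
  ],
  "rotation": [
    [0,0,0],
    [0,0,0],
    [0,0,0]
  ]
}}

```text
t: 12.17
position: [0.6041, 0.1763, 0.1408]
orientation: [-0.086, -0.511, -0.051, 0.854]
contact_force: [0.2, -0.7, -0.1]
width: 0.0855
```

```bash
cat >> h.py <<'E'
def onshelf(x,y,yaw=0,l=.16,z=.016):
    L=np.array([[.031,l/2,0],[.031,-l/2,0],[-.031,-l/2,0],[-.031,l/2,0]])@R.from_euler('z',yaw).as_matrix().T+[x,y,z]
    return tf(SH,L)
E
python3 - <<'E'
from h import *
from cell import telemetry,viewer
s=telemetry.observe();print(s["t"],rel(s),s["joints"])
w=viewer.read_camera("wrist"); save(w,"w10")
M=np.array([[0,-.069,0],[0,-.035,0],[0,-.035,.044],[0,-.069,.044]]); M2=M*[1,-1,1]
crop(w,"w10d",0,0,560,420,1.4,[proj(w,onshelf(-.031,0)),proj(w,tf(SH,M)),proj(w,tf(SH,M2))])
E
```

```text
12.1667 (array([-0.0292, -0.0005,  0.076 ]), array([ 0.08,  0.19, -0.06]), array([ 0.1, -0.8, -0.1])) [ 0.18192934  1.03498072  1.18268702  2.21045041 -0.00890516 -1.58680274]
```

View pics/w10d.png

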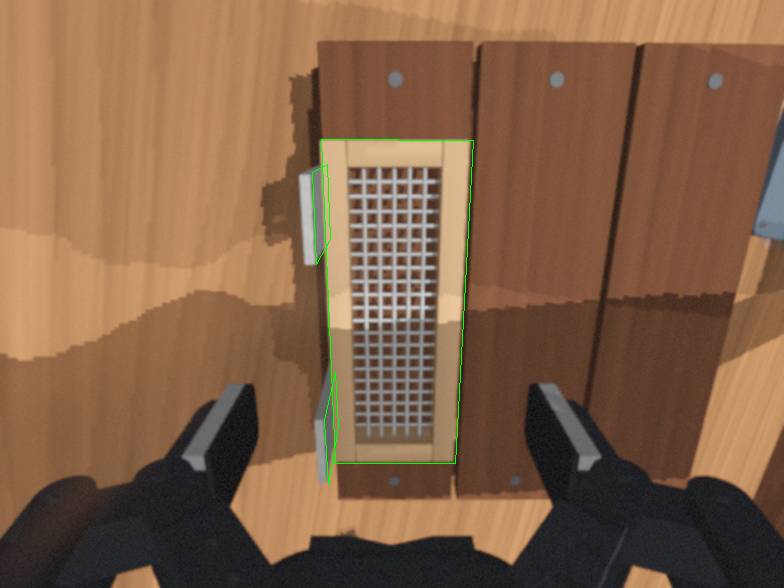

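Long panel lies flat on the deck and matches the predicted home rectangle ((320,140)-(456,463)), in contact along both tabs at (328,200) and (333,420). Now to the short panel.

```bash
python3 - <<'E'
from h import *
from cell import telemetry
s=telemetry.observe()
plan(s,[.461,-.377,.2],down(np.radians(89)),n=17)
E
```

```text
{"translation": [[0.006, 0.05, 0.024], [0.005, 0.053, 0.019], [0.003, 0.055, 0.014], [0.001, 0.056, 0.008], [0.0, 0.056, 0.002]], "rotation": [[0.0164, 0.0033, -0.0041], [0.0164, 0.0033, -0.0041], [0.0164, 0.0033, -0.0041], [0.0164, 0.0033, -0.0041], [0.0164, 0.0033, -0.0041]]}
{"translation": [[-0.002, 0.056, -0.003], [-0.003, 0.055, -0.009], [-0.004, 0.054, -0.015], [-0.005, 0.052, -0.021], [-0.006, 0.05, -0.026]], "rotation": [[0.0163, 0.0033, -0.0041], [0.0164, 0.0033, -0.0041], [0.0164, 0.0033, -0.0041], [0.0163, 0.0033, -0.0041], [0.0164, 0.0033, -0.0041]]}
{"translation": [[-0.007, 0.047, -0.031], [-0.007, 0.043, -0.036], [-0.007, 0.039, -0.04], [-0.007, 0.034, -0.044], [-0.007, 0.029, -0.047]], "rotation": [[0.0163, 0.0033, -0.0041], [0.0164, 0.0033, -0.0041], [0.0163, 0.0033, -0.0041], [0.0164, 0.0033, -0.0042], [0.0163, 0.0032, -0.0041]]}
{"translation": [[-0.007, 0.024, -0.051], [-0.007, 0.019, -0.053]], "rotation": [[0.0164, 0.0033, -0.0042], [0.0163, 0.0032, -0.0041]]}
n 17 end [ 0.4613 -0.3772  0.2002] err [-0.0003  0.0002 -0.0002] 0.02
```

Request:
{"api": "jog_arm", "payload": {
  "translation": [
    [0.0,0.05,0.024],
    [0.0,0.053,0.019],
    [0.003,0.055,0.014],
    [0.001,0.056,0.008],
    [0,0.056,0.002]
  ],
  "rotation": [
    [0.0164,0.0033,-0.0041],
    [0.0164,0.0033,-0.0041],
    [0.0164,0.0033,-0.0041],
    [0.0164,0.0033,-0.0041],
    [0.0164,0.0033,-0.0041]
  ]
}}

```text
t: 12.63
position: [0.5642, 0.013, 0.1639]
orientation: [0.105, -0.554, 0.132, 0.815]
contact_force: [1.4, -0.2, 0.4]
width: 0.0855
```

Request:
{"api": "jog_arm", "payload": {
  "translation": [
    [-0.002,0.056,-0.003],
    [-0.003,0.055,-0.009],
    [-0.004,0.054,-0.015],
    [-0.005,0.052,-0.021],
    [-0.006,0.05,-0.026]
  ],
  "rotation": [
    [0.0163,0.0033,-0.0041],
    [0.0164,0.0033,-0.0041],
    [0.0164,0.0033,-0.0041],
    [0.0163,0.0033,-0.0041],
    [0.0164,0.0033,-0.0041]
  ]
}}

```text
t: 13.05
position: [0.5222, -0.1491, 0.1814]
orientation: [0.288, -0.558, 0.304, 0.717]
contact_force: [-0.3, -1.2, 0.3]
width: 0.0853
```

Request:
{"api": "jog_arm", "payload": {
  "translation": [
    [-0.006,0.047,-0.031],
    [-0.006,0.043,-0.036],
    [-0.006,0.039,-0.04],
    [-0.006,0.034,-0.044],
    [-0.005,0.029,-0.047]
  ],
  "rotation": [
    [0.0163,0.0033,-0.0041],
    [0.0164,0.0033,-0.0041],
    [0.0163,0.0033,-0.0041],
    [0.0164,0.0033,-0.0042],
    [0.0163,0.0032,-0.0041]
  ]
}}

```text
t: 13.47
position: [0.4801, -0.3113, 0.1949]
orientation: [0.449, -0.521, 0.454, 0.567]
contact_force: [0.6, 0.4, -0.2]
width: 0.0852
```

Request:
{"api": "jog_arm", "payload": {
  "translation": [
    [-0.005,0.024,-0.051],
    [-0.005,0.019,-0.053],
    [0,0,0],
    [0,0,0],
    [0,0,0]
  ],
  "rotation": [
    [0.0164,0.0033,-0.0042],
    [0.0163,0.0032,-0.0041],
    [0,0,0],
    [0,0,0],
    [0,0,0]
  ]
}}

```text
t: 13.88
position: [0.4643, -0.375, 0.1995]
orientation: [0.504, -0.495, 0.503, 0.497]
contact_force: [-0.1, 0.3, -0.2]
width: 0.0856
```

```bash
python3 - <<'E'
from h import *
from cell import telemetry,viewer
s=telemetry.observe();print(s["t"],s["position"],s["joints"])
w=viewer.read_camera("wrist"); save(w,"w11")
for d in viewer.outline_of("short_panel_centre",w)[:2]:
        m=d["region"].astype(np.uint8); v,u=np.nonzero(m)
        P=onz(w,np.c_[u,v],0.016)[:,:2]
        r=cv2.minAreaRect((P*1000).astype(np.float32)); print(d["p"],d["location"],r)
E
```

```text
13.8833 [ 0.46428292 -0.3750036   0.19949552] [-0.79275027  0.23431254  0.24245999  1.58096295  0.00187595 -0.7773668 ]
0.6 [277.3, 173.8] ((460.91534423828125, -376.5448303222656), (62.02408218383789, 116.79222106933594), 87.89012908935547)
0.41 [333.3, 363.1] ((707.3569946289062, -303.5810241699219), (112.59757232666016, 70.26082611083984), 75.75355529785156)
```

View pics/w11.png

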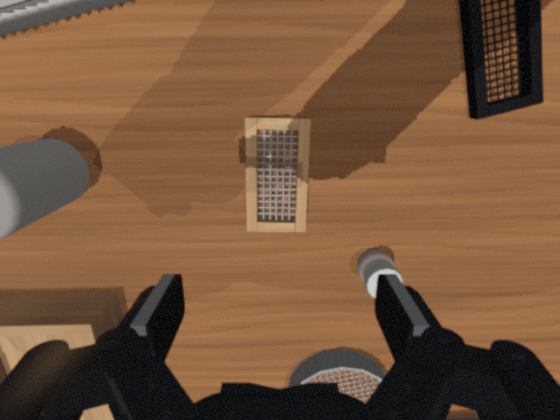

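```bash
python3 - <<'E'
from h import *
from cell import telemetry
w=load("w11"); print(onz(w,[[378,258],[55,165],[65,170]],0.0))
crop(w,"w11d",180,80,380,300,3,[proj(w,flat(.4609,-.3765,np.radians(-2.1),.116))])
s=telemetry.observe()
plan(s,[.4609,-.3765,-.001],down(np.radians(87.9)),n=5)
E
```

```text
[[ 0.56042059 -0.26336212  0.        ]
 [ 0.44838635 -0.60533523  0.        ]
 [ 0.45381579 -0.59601048  0.        ]]
{"translation": [[0.067, 0.001, -0.001], [0.067, 0.002, -0.001], [0.067, 0.001, -0.001], [0.067, 0.002, 0.0], [0.066, 0.001, -0.001]], "rotation": [[0.0007, 0.0001, 0.0], [0.0007, 0.0001, 0.0], [0.0008, 0.0001, 0.0], [0.0007, 0.0, 0.0], [0.0008, 0.0001, 0.0]]}
n 5 end [ 0.461  -0.3766 -0.0007] err [-0.0001  0.0001 -0.0003] 0.02
```

View pics/w11d.png

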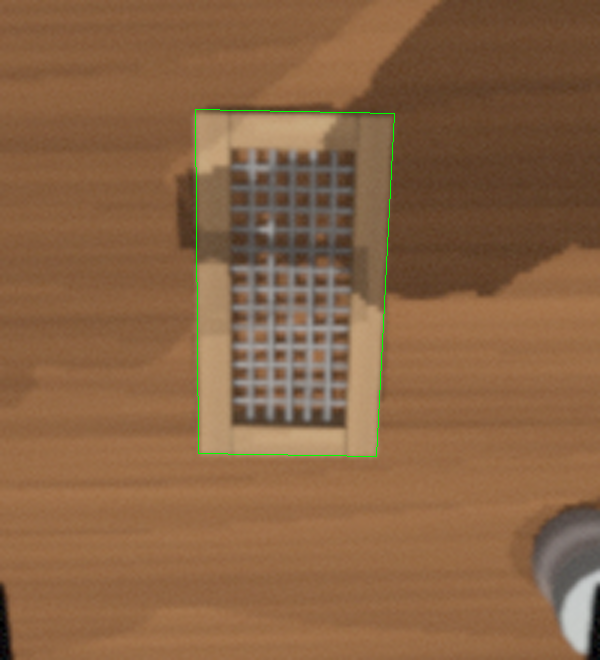

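Request:
{"api": "jog_arm", "payload": {
  "translation": [
    [0.06,0.001,-0.001],
    [0.06,0.002,-0.001],
    [0.06,0.001,-0.001],
    [0.06,0.002,-0.001],
    [0.045,0.001,0]
  ],
  "rotation": [
    [0.0008,0,0],
    [0.0008,0,0],
    [0.0008,0,0],
    [0.0008,0,0],
    [0.0005,0,0]
  ]
}}

```text
t: 14.4
position: [0.4604, -0.3753, 0.0255]
orientation: [0.509, -0.489, 0.509, 0.492]
contact_force: [-0.4, -0.0, -0.4]
width: 0.0853
```

Request:
{"api": "jog_arm", "payload": {
  "translation": [
    [0.03,0,0],
    [0.014,0,0],
    [0.005,0,0],
    [0,0,0],
    [0,0,0]
  ],
  "rotation": [
    [0,0,0],
    [0,0,0],
    [0,0,0],
    [0,0,0],
    [0,0,0]
  ]
}}

```text
t: 14.82
position: [0.4624, -0.3787, 0.0016]
orientation: [0.51, -0.491, 0.509, 0.489]
contact_force: [-0.2, -0.1, 0.9]
width: 0.0854
```

```bash
python3 - <<'E'
from h import *
from cell import telemetry
s=telemetry.observe();print(s["t"],s["position"],s["contact_force"])
plan(s,[.4609,-.3765,-.001],down(np.radians(87.9)))
E
```

```text
14.8167 [ 0.46235638 -0.37873005  0.00162356] [-0.19328078 -0.1094312   0.94047653]
{"translation": [[0.004, 0.003, 0.004]], "rotation": [[-0.0002, -0.0002, 0.0005]]}
n 1 end [ 0.4607 -0.3763 -0.0008] err [ 0.0002 -0.0002 -0.0002] 0.01
```

Request:
{"api": "jog_arm", "payload": {
  "translation": [
    [0.004,0.003,0.004],
    [0,0,0]
  ],
  "rotation": [
    [0,0,0.0003],
    [0,0,0]
  ]
}}

```text
t: 14.98
position: [0.4602, -0.3762, -0.0009]
orientation: [0.51, -0.491, 0.51, 0.49]
contact_force: [0.2, 0.6, -0.1]
width: 0.0854
```

Request:
{"api": "jog_arm", "payload": {
  "translation": [
    [0,0,0],
    [0,0,0],
    [0,0,0],
    [0,0,0],
    [0,0,0]
  ],
  "rotation": [
    [0,0,0],
    [0,0,0],
    [0,0,0],
    [0,0,0],
    [0,0,0]
  ],
  "grip": 1,
  "squeeze": 40
}}

```text
t: 15.4
position: [0.46, -0.3765, -0.0014]
orientation: [0.51, -0.49, 0.51, 0.49]
contact_force: [-0.3, -0.1, 4.2]
width: 0.061
```

```bash
python3 - <<'E'
from h import *
from cell import telemetry,viewer
w=viewer.read_camera("wrist"); save(w,"w12")
s=telemetry.observe();print(s["t"],s["position"],s["contact_force"],s["width"])
s=dict(s); s["position"]=s["position"]+[0,0,.19]
p,Rt=atshelf([-.075,0,.115]); print(p)
plan(s,p,Rt,n=19)
E
```

```text
15.45 [ 0.45996738 -0.37647804 -0.00133705] [ 0.70792166 -0.38431516  5.42593556] 0.060607410902591405
[0.58230835 0.17238789 0.19674934]
{"translation": [[-0.001, -0.009, 0.049], [0.0, -0.013, 0.047], [0.0, -0.018, 0.046], [0.001, -0.022, 0.044], [0.001, -0.026, 0.042]], "rotation": [[-0.0148, -0.0029, 0.0037], [-0.0148, -0.0029, 0.0037], [-0.0148, -0.0029, 0.0037], [-0.0148, -0.0029, 0.0037], [-0.0148, -0.0029, 0.0037]]}
{"translation": [[0.001, -0.03, 0.039], [0.001, -0.033, 0.036], [0.001, -0.037, 0.033], [0.001, -0.039, 0.03], [0.0, -0.042, 0.026]], "rotation": [[-0.0148, -0.0029, 0.0037], [-0.0148, -0.0029, 0.0037], [-0.0148, -0.0029, 0.0037], [-0.0148, -0.0029, 0.0037], [-0.0148, -0.0029, 0.0037]]}
{"translation": [[0.0, -0.044, 0.022], [-0.001, -0.046, 0.018], [-0.002, -0.048, 0.013], [-0.003, -0.048, 0.009], [-0.004, -0.049, 0.004]], "rotation": [[-0.0148, -0.0029, 0.0037], [-0.0148, -0.0029, 0.0037], [-0.0148, -0.0029, 0.0037], [-0.0148, -0.0029, 0.0037], [-0.0148, -0.0029, 0.0037]]}
{"translation": [[-0.005, -0.049, 0.0], [-0.006, -0.049, -0.004], [-0.008, -0.048, -0.009], [-0.009, -0.047, -0.013]], "rotation": [[-0.0149, -0.0029, 0.0036], [-0.0148, -0.0029, 0.0037], [-0.0149, -0.0029, 0.0036], [-0.0148, -0.003, 0.0037]]}
n 19 end [0.5822 0.1724 0.1969] err [ 0.0001 -0.     -0.0002] 0.02
```

View pics/w12.png

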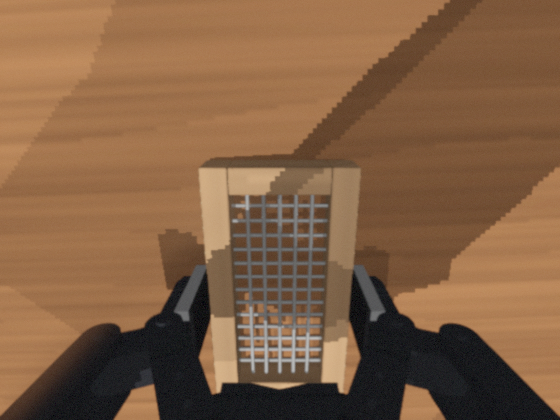

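Request:
{"api": "jog_arm", "payload": {
  "translation": [
    [-0.02,0,0],
    [-0.06,0,0],
    [-0.065,0,0],
    [-0.065,0,0],
    [-0.06,0,0]
  ],
  "rotation": [
    [0,0,0],
    [0,0,0],
    [0,0,0],
    [0,0,0],
    [0,0,0]
  ]
}}

```text
t: 15.87
position: [0.4589, -0.3752, 0.1611]
orientation: [0.51, -0.489, 0.51, 0.491]
contact_force: [0.9, -0.6, -1.3]
width: 0.0608
```

Request:
{"api": "jog_arm", "payload": {
  "translation": [
    [-0.03,0,0],
    [-0.017,0,0],
    [0,0,0]
  ],
  "rotation": [
    [0,0,0],
    [0,0,0],
    [0,0,0]
  ]
}}

```text
t: 16.12
position: [0.4604, -0.3768, 0.1906]
orientation: [0.51, -0.491, 0.51, 0.489]
contact_force: [1.1, -0.7, -0.8]
width: 0.0608
```

Request:
{"api": "jog_arm", "payload": {
  "translation": [
    [-0.001,-0.009,0.049],
    [0,-0.013,0.047],
    [0,-0.018,0.046],
    [0.001,-0.022,0.044],
    [0.001,-0.026,0.042]
  ],
  "rotation": [
    [-0.0148,-0.0029,0.0037],
    [-0.0148,-0.0029,0.0037],
    [-0.0148,-0.0029,0.0037],
    [-0.0148,-0.0029,0.0037],
    [-0.0148,-0.0029,0.0037]
  ]
}}

```text
t: 16.53
position: [0.4907, -0.2296, 0.187]
orientation: [0.375, -0.539, 0.386, 0.648]
contact_force: [0.5, 0.8, -1.1]
width: 0.0608
```

Request:
{"api": "jog_arm", "payload": {
  "translation": [
    [0.001,-0.03,0.039],
    [0.001,-0.033,0.036],
    [0.001,-0.037,0.033],
    [0.001,-0.039,0.03],
    [0,-0.042,0.026]
  ],
  "rotation": [
    [-0.0148,-0.0029,0.0037],
    [-0.0148,-0.0029,0.0037],
    [-0.0148,-0.0029,0.0037],
    [-0.0148,-0.0029,0.0037],
    [-0.0148,-0.0029,0.0037]
  ]
}}

```text
t: 16.95
position: [0.5229, -0.0857, 0.1891]
orientation: [0.219, -0.558, 0.24, 0.763]
contact_force: [0.6, -0.6, -0.3]
width: 0.0609
```

```bash
python3 - <<'E'
from h import *
from cell import telemetry
s=telemetry.observe();print(s["t"],s["position"],s["contact_force"],s["width"],s["joints"])
p,Rt=atshelf([-.075,0,.115])
plan(s,p,Rt,n=10)
E
```

```text
16.95 [ 0.52293778 -0.08568113  0.18909362] [ 0.64578367 -0.57769434 -0.27786603] 0.06090041341282681 [-0.28121105  0.38485855  0.37147975  1.84966175 -0.01297289 -1.18127579]
{"translation": [[-0.001, -0.04, 0.019], [-0.002, -0.041, 0.016], [-0.002, -0.042, 0.012], [-0.003, -0.043, 0.009], [-0.004, -0.044, 0.005]], "rotation": [[-0.0133, -0.0025, 0.0033], [-0.0132, -0.0025, 0.0033], [-0.0133, -0.0025, 0.0033], [-0.0132, -0.0025, 0.0033], [-0.0133, -0.0025, 0.0033]]}
{"translation": [[-0.005, -0.044, 0.002], [-0.005, -0.044, -0.002], [-0.007, -0.043, -0.005], [-0.007, -0.043, -0.009], [-0.009, -0.042, -0.012]], "rotation": [[-0.0132, -0.0025, 0.0033], [-0.0133, -0.0025, 0.0033], [-0.0132, -0.0025, 0.0033], [-0.0133, -0.0025, 0.0034], [-0.0132, -0.0024, 0.0033]]}
n 10 end [0.5825 0.1727 0.1968] err [-0.0002 -0.0003 -0.0001] 0.02
```

Request:
{"api": "jog_arm", "payload": {
  "translation": [
    [0,-0.044,0.022],
    [-0.001,-0.046,0.018],
    [-0.002,-0.048,0.013],
    [-0.003,-0.048,0.009],
    [-0.004,-0.049,0.004]
  ],
  "rotation": [
    [-0.0148,-0.0029,0.0037],
    [-0.0148,-0.0029,0.0037],
    [-0.0148,-0.0029,0.0037],
    [-0.0148,-0.0029,0.0037],
    [-0.0148,-0.0029,0.0037]
  ]
}}

```text
t: 17.37
position: [0.5552, 0.0584, 0.1912]
orientation: [0.051, -0.544, 0.08, 0.834]
contact_force: [1.3, -0.1, -0.8]
width: 0.0613
```

Request:
{"api": "jog_arm", "payload": {
  "translation": [
    [-0.005,-0.049,0],
    [-0.006,-0.049,-0.004],
    [-0.008,-0.048,-0.009],
    [-0.009,-0.047,-0.013],
    [0,0,0]
  ],
  "rotation": [
    [-0.0149,-0.0029,0.0036],
    [-0.0148,-0.0029,0.0037],
    [-0.0149,-0.0029,0.0036],
    [-0.0148,-0.003,0.0037],
    [0,0,0]
  ]
}}

```text
t: 17.78
position: [0.582, 0.1797, 0.1853]
orientation: [-0.087, -0.507, -0.055, 0.856]
contact_force: [0.9, -0.0, -3.9]
width: 0.0608
```

Request:
{"api": "jog_arm", "payload": {
  "translation": [
    [0,0,0],
    [0,0,0],
    [0,0,0]
  ],
  "rotation": [
    [0,0,0],
    [0,0,0],
    [0,0,0]
  ]
}}

```text
t: 18.03
position: [0.5812, 0.1714, 0.1967]
orientation: [-0.084, -0.511, -0.05, 0.854]
contact_force: [-1.2, -0.1, 0.0]
width: 0.0608
```

```bash
python3 - <<'E'
from h import *
from cell import telemetry
s=telemetry.observe();print(s["t"],rel(s),s["joints"])
plan(s,*atshelf([-.043,-.0009,.026]),n=5)
E
```

```text
18.0333 (array([-0.0761, -0.0007,  0.1143]), array([-0.12,  0.15,  0.11]), array([-1.1,  0.2, -0.6])) [ 0.1798281   0.95378107  1.16161453  2.26988689 -0.00693958 -1.58513696]
{"translation": [[0.029, 0.0, -0.011], [0.03, 0.0, -0.011], [0.029, 0.0, -0.011], [0.03, 0.0, -0.011], [0.029, 0.0, -0.011]], "rotation": [[-0.0001, 0.0001, 0.0001], [-0.0001, 0.0001, 0.0], [0.0, 0.0001, 0.0001], [-0.0001, 0.0001, 0.0], [0.0, 0.0, 0.0001]]}
n 5 end [0.569  0.169  0.1033] err [ 0.0002 -0.0002 -0.0002] 0.01
```

Request:
{"api": "jog_arm", "payload": {
  "translation": [
    [0.045,0,-0.014],
    [0.045,0,-0.014],
    [0.03,0,-0.012],
    [0.018,0,-0.009],
    [0.009,0,-0.006]
  ],
  "rotation": [
    [-0.0001,0.0001,0.0001],
    [-0.0001,0.0001,0.0001],
    [-0.0001,0.0001,0],
    [0,0,0],
    [0,0,0]
  ]
}}

```text
t: 18.45
position: [0.5678, 0.1683, 0.1034]
orientation: [-0.084, -0.512, -0.051, 0.853]
contact_force: [-0.3, -0.3, -0.8]
width: 0.0608
```

Request:
{"api": "jog_arm", "payload": {
  "translation": [
    [0,0,0],
    [0,0,0],
    [0,0,0],
    [0,0,0]
  ],
  "rotation": [
    [0,0,0],
    [0,0,0],
    [0,0,0],
    [0,0,0]
  ]
}}

```text
t: 18.78
position: [0.5705, 0.1702, 0.1051]
orientation: [-0.085, -0.514, -0.052, 0.852]
contact_force: [0.3, -0.2, -1.5]
width: 0.0609
```

```bash
python3 - <<'E'
from h import *
from cell import telemetry,viewer
s=telemetry.observe();print(s["t"],rel(s),s["joints"])
w=viewer.read_camera("wrist"); save(w,"w13")
v=rel(s)[0]
M=np.array([[0,-.069,0],[0,-.035,0],[0,-.035,.044],[0,-.069,.044]])
crop(w,"w13d",0,0,560,420,1.4,[proj(w,tf(SH,M)),proj(w,onshelf(-.031,0)),proj(w,onshelf(v[0],v[1]+.0009,0,.116,v[2]+.0173))])
E
```

```text
18.7833 (array([-0.0426,  0.0001,  0.0284]), array([ 0.05, -0.24,  0.03]), array([ 0.9, -0.3, -1.2])) [ 0.18125181  0.83345764  0.78770872  2.0094911  -0.00750052 -1.58692337]
```

View pics/w13d.png

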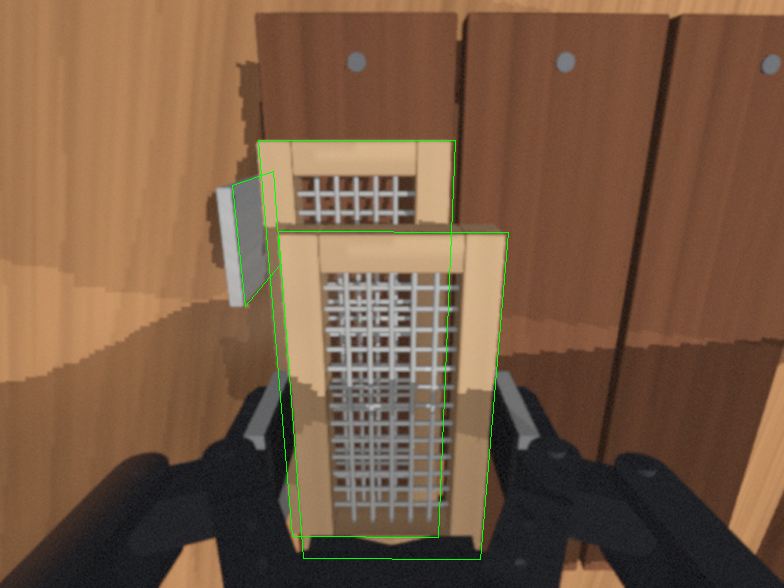

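The wrist overlay agrees: long panel home at (258,141)-(440,537), short panel held parallel above it, about 12 mm up-slope of home. Lowering.

Request:
{"api": "jog_arm", "payload": {
  "translation": [
    [0.01,0.002,0],
    [0.007,0,0],
    [0.004,0,0],
    [0,0,0],
    [0,0,0]
  ],
  "rotation": [
    [0,0,0],
    [0,0,0],
    [0,0,0],
    [0,0,0],
    [0,0,0]
  ]
}}

```text
t: 19.25
position: [0.564, 0.168, 0.0923]
orientation: [-0.085, -0.513, -0.052, 0.853]
contact_force: [0.4, -0.6, -0.7]
width: 0.0611
```

```bash
python3 - <<'E'
from h import *
from cell import telemetry,viewer
s=telemetry.observe();print(s["t"],rel(s))
E
```

```text
19.25 (array([-0.0425, -0.0007,  0.0139]), array([ 0.08, -0.05,  0.02]), array([ 0.6, -0.6, -0.5]))
```

Request:
{"api": "jog_arm", "payload": {
  "translation": [
    [0.002,0,0],
    [0,0,0],
    [0,0,0]
  ],
  "rotation": [
    [0,0,0],
    [0,0,0],
    [0,0,0]
  ]
}}

```text
t: 19.5
position: [0.5639, 0.168, 0.092]
orientation: [-0.085, -0.513, -0.052, 0.852]
contact_force: [1.8, 0.4, 3.6]
width: 0.0608
```

```bash
python3 - <<'E'
from h import *
from cell import telemetry,viewer
s=telemetry.observe();print(s["t"],rel(s))
E
```

```text
19.5 (array([-0.0425, -0.0007,  0.0136]), array([ 0.08, -0.14,  0.03]), array([-0., -0.,  4.]))
```

Request:
{"api": "jog_arm", "payload": {
  "translation": [
    [0,0,-0.003],
    [0,0,-0.003],
    [0,0,-0.004],
    [0,0,-0.003],
    [0,0,-0.002]
  ],
  "rotation": [
    [0,0,0],
    [0,0,0],
    [0,0,0],
    [0,0,0],
    [0,0,0]
  ]
}}

```text
t: 19.92
position: [0.571, 0.1693, 0.0881]
orientation: [-0.085, -0.513, -0.052, 0.853]
contact_force: [0.3, -0.1, 5.9]
width: 0.0609
```

Request:
{"api": "jog_arm", "payload": {
  "translation": [
    [0,0,-0.002],
    [0,0,-0.002],
    [0,0,0]
  ],
  "rotation": [
    [0,0,0],
    [0,0,0],
    [0,0,0]
  ]
}}

```text
t: 20.17
position: [0.5732, 0.1698, 0.0869]
orientation: [-0.085, -0.513, -0.052, 0.853]
contact_force: [-0.7, -0.0, 5.0]
width: 0.0609
```

```bash
python3 - <<'E'
from h import *
from cell import telemetry,viewer
s=telemetry.observe();print(s["t"],rel(s))
E
```

```text
20.1667 (array([-0.0318, -0.0008,  0.0136]), array([ 0.08, -0.03,  0.01]), array([-2.9,  0.1,  4.1]))
```

Request:
{"api": "jog_arm", "payload": {
  "translation": [
    [0,0,-0.002],
    [0,0,-0.002],
    [0,0,-0.002],
    [0,0,0]
  ],
  "rotation": [
    [0,0,0],
    [0,0,0],
    [0,0,0],
    [0,0,0]
  ]
}}

```text
t: 20.5
position: [0.5743, 0.17, 0.0864]
orientation: [-0.085, -0.511, -0.051, 0.854]
contact_force: [-5.5, -1.4, 9.1]
width: 0.0607
```

```bash
python3 - <<'E'
from h import *
from cell import telemetry,viewer
s=telemetry.observe();print(s["t"],rel(s))
E
```

```text
20.5 (array([-0.0305, -0.0008,  0.0137]), array([0.07, 0.25, 0.01]), array([-9.3, -0.3,  5.4]))
```

Request:
{"api": "jog_arm", "payload": {
  "translation": [
    [0,0,0.003],
    [-0.002,0,0],
    [0,0,0]
  ],
  "rotation": [
    [0,0,0],
    [0,0,0],
    [0,0,0]
  ]
}}

```text
t: 20.75
position: [0.5743, 0.17, 0.0864]
orientation: [-0.085, -0.511, -0.052, 0.854]
contact_force: [-4.5, -0.4, 4.3]
width: 0.0608
```

Request:
{"api": "jog_arm", "payload": {
  "translation": [
    [0,0,0],
    [0,0,0],
    [0,0,0]
  ],
  "rotation": [
    [0,0,0],
    [0,0,0],
    [0,0,0]
  ],
  "grip": -0.8
}}

```text
t: 21.0
position: [0.5759, 0.1704, 0.0849]
orientation: [-0.085, -0.513, -0.052, 0.853]
contact_force: [0.1, -0.7, -0.9]
width: 0.077
```

```bash
python3 - <<'E'
from h import *
from cell import telemetry,viewer
s=telemetry.observe();print(s["t"],rel(s),s["width"])
w=viewer.read_camera("wrist"); save(w,"w14")
E
```

```text
21.0 (array([-0.0284, -0.0007,  0.0131]), array([ 0.08, -0.08,  0.02]), array([ 0.4, -0.7, -0.8])) 0.07697222367878896
```

View pics/w14.png

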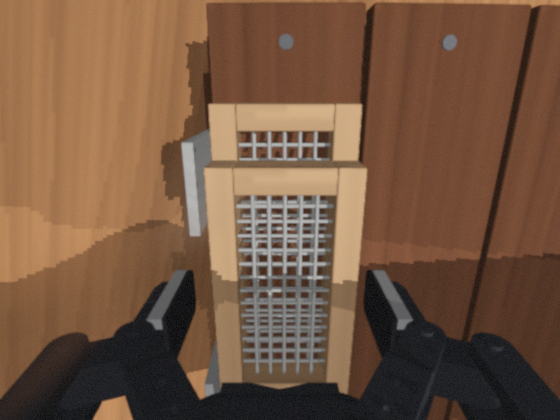

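Request:
{"api": "jog_arm", "payload": {
  "translation": [
    [0,0,-0.004],
    [0,0,-0.003],
    [0,0,-0.003],
    [0,0,-0.002],
    [0,0,0]
  ],
  "rotation": [
    [0,0,0],
    [0,0,0],
    [0,0,0],
    [0,0,0],
    [0,0,0]
  ]
}}

```text
t: 21.47
position: [0.5807, 0.1713, 0.0828]
orientation: [-0.085, -0.511, -0.052, 0.854]
contact_force: [-3.9, -1.4, 1.5]
width: 0.0768
```

```bash
python3 - <<'E'
from h import *
from cell import telemetry,viewer
s=telemetry.observe();print(s["t"],rel(s),s["width"])
E
```

```text
21.4667 (array([-0.0231, -0.0007,  0.0136]), array([0.08, 0.13, 0.02]), array([-4.4, -0.6, -0.6])) 0.07677664986968474
```

Contact, held by the tabs (−4 N). A slightly firmer push, then back to the middle and off.

Request:
{"api": "jog_arm", "payload": {
  "translation": [
    [0,0,-0.003],
    [0,0,0],
    [0,0,0.008],
    [0,0,0.009],
    [0,0,0]
  ],
  "rotation": [
    [0,0,0],
    [0,0,0],
    [0,0,0],
    [0,0,0],
    [0,0,0]
  ],
  "grip": -1
}}

```text
t: 21.88
position: [0.5741, 0.1701, 0.0876]
orientation: [-0.085, -0.513, -0.052, 0.852]
contact_force: [0.9, 0.7, 0.2]
width: 0.0853
```

```bash
python3 - <<'E'
from h import *
from cell import telemetry,viewer
s=telemetry.observe();print(s["t"],rel(s),s["width"])
E
```

```text
21.8833 (array([-0.0313, -0.0007,  0.0146]), array([ 0.08, -0.1 ,  0.02]), array([0.8, 0.6, 0.6])) 0.0852790027429116
```

Request:
{"api": "jog_arm", "payload": {
  "translation": [
    [-0.015,0,0],
    [-0.03,0,0],
    [-0.03,0,0],
    [-0.02,0,0],
    [-0.01,0,0]
  ],
  "rotation": [
    [0,0,0],
    [0,0,0],
    [0,0,0],
    [0,0,0],
    [0,0,0]
  ]
}}

```text
t: 22.3
position: [0.6042, 0.176, 0.1443]
orientation: [-0.085, -0.514, -0.052, 0.852]
contact_force: [0.4, 0.7, -0.0]
width: 0.0853
```

Request:
{"api": "jog_arm", "payload": {
  "translation": [
    [0,0,0],
    [0,0,0],
    [0,0,0]
  ],
  "rotation": [
    [0,0,0],
    [0,0,0],
    [0,0,0]
  ]
}}

```text
t: 22.55
position: [0.6032, 0.1759, 0.1417]
orientation: [-0.085, -0.513, -0.052, 0.853]
contact_force: [-0.4, 0.4, 0.2]
width: 0.0853
```

```bash
python3 - <<'E'
from h import *
from cell import telemetry,viewer
s=telemetry.observe();print(s["t"],rel(s),s["joints"])
w=viewer.read_camera("wrist"); save(w,"w15")
sd=viewer.read_camera("side"); save(sd,"s15")
t=viewer.read_camera("top"); save(t,"t15")
M=np.array([[0,-.069,0],[0,-.035,0],[0,-.035,.044],[0,-.069,.044]]); M2=M*[1,-1,1]
crop(w,"w15d",0,0,560,420,1.4,[proj(w,onshelf(-.031,0)),proj(w,onshelf(-.031,0,0,.116,.032)),proj(w,tf(SH,M)),proj(w,tf(SH,M2))])
crop(sd,"s15d",210,110,330,210,6)
E
```

```text
22.55 (array([-0.0305, -0.0007,  0.0764]), array([ 0.08, -0.02,  0.02]), array([-0.4,  0.4,  0. ])) [ 0.18097405  1.01941091  1.16003699  2.19963128 -0.00783616 -1.58768898]
```

View pics/w15d.png

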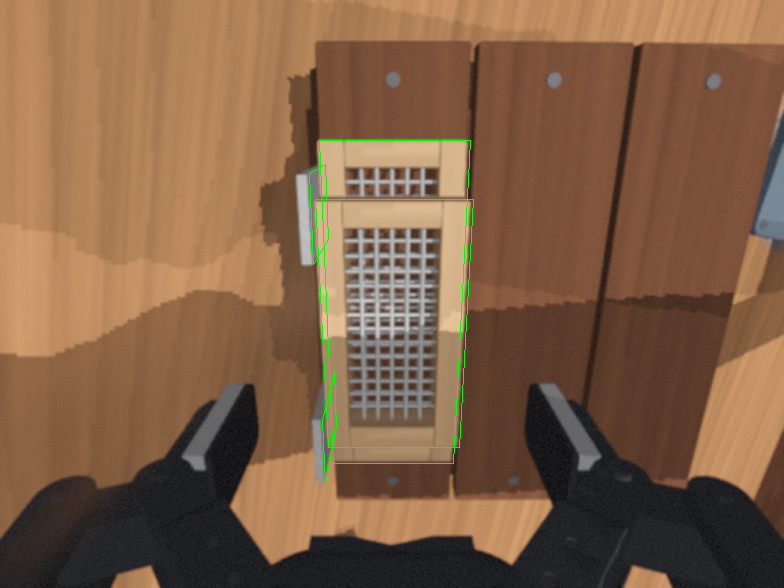

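View pics/s15d.png

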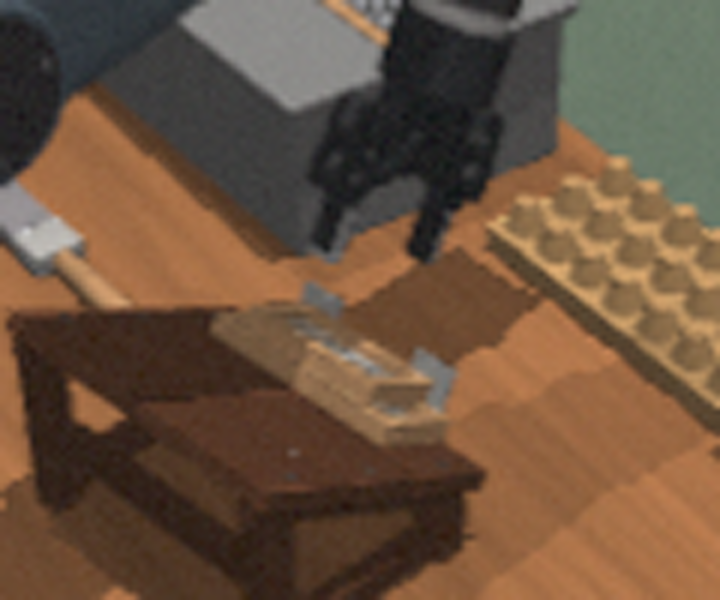

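View pics/t15.png

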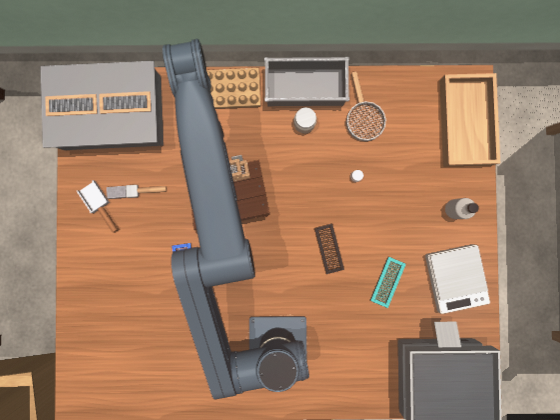

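```bash
python3 - <<'E'
from h import *
w=load("w15"); crop(w,"w15e",190,90,350,350,2.3)
E
```

```text
(no output)
```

View pics/w15e.png

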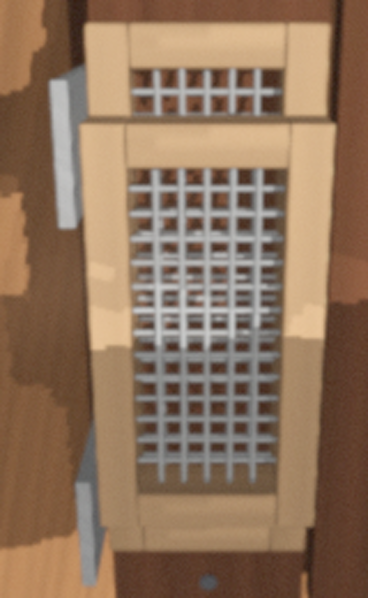

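Both low edges meet the two tabs, at crop (85,160) and (97,480), with no gap showing. The short panel lies square and centred on the long one. Handing in.

```bash
python3 - <<'E'
from cell import job
print(job.finish_job())
E
```

```text
the job is handed in; nothing more can be done
None
```

Both vent panels are stacked on the shelf and the job is handed in, at about 22.7 s of the 59 s allowed. I gripped the long panel, then the short one, across their widths. Each was lowered square to the deck until it touched, slid down to the tabs, released, and pressed home with a light push on the middle of its upper edge.

- **Position:** The last wrist picture matches the predicted home outlines of both panels, to about 1 mm by eye. They are flat, centred and against both tabs. The panels stopped against the tabs at x ≈ -30.5 mm on my shelf estimate, where -31 mm is home.
- **Forces and clearance:** The highest wrist force I read was about 12 N. The gripper is clear of everything.
- **Rest of the bench:** In the final top picture the bystanders and the black and turquoise look-alikes appear where they started. The arm hides most of the blue one; what shows of it is in place.
- **Disagreements:** The first estimates from the side and top cameras differed by 4–5 mm. The wrist camera put the stop point about 2 mm farther down the slope than those two did, and I worked from the wrist camera. No check failed.

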